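Wind the ratchet lipstick carousel back to its stop

TASK

Lift the carousel's pawl out of the teeth and tip it right over so that it stays parked open, then push the carousel by its peg backward (clockwise seen from above) until its lug is pressed two or three millimetres into the spring buffer, feeling for it and never crushing the buffer. Then lower the pawl gently back onto the teeth, without letting it drop, and let go of everything. Never force the carousel against the pawl, and leave the other things on the dresser alone.

Things in the scene. Friction and masses are not known exactly. Their poses are not given: they have to be found in the camera images.
- carousel_base: The fixed round wooden base of the lipstick carousel, 236 mm across and 12 mm high, with a 50 mm wide tongue to its +y side. Origin: on the turning axis, at the underside (dresser top). z up. On its rim stands a black shoe (at a different place each time) with a spring buffer: a 10 mm rubber-tipped plunger, 1000 N/m, solid after 7 mm. It carries carousel and pawl.
- carousel: The turning carousel: an aluminium disc of radius 95 mm, top face 28 mm above the dresser, with 18 steel saw teeth 8 mm high standing on its rim (radius 80 to 94 mm); in the middle a clear organizer of radius 40 mm with lipsticks, 82 mm high. A square steel lug sticks out of the rim 0.70 rad counterclockwise of the peg. Origin: on the upright turning axis at dresser height; x axis points to the peg.
- turn (a joint): Angle of the carousel in its base (rad), growing counterclockwise seen from above. It stays where left: some 4.5 N at the peg turns it. Counterclockwise is forward (the teeth slip under the pawl); clockwise is backward, blocked within one tooth (20 degrees) while the pawl is down. The lug meets the buffer after 0.7 to 1.9 rad backward, to be felt: pressed 3 mm it adds 4.7 N at the peg. Let go, it stays pressed, about 3 mm at most.
- peg_top (a point): Centre of the top of the carousel's upright round wooden peg: 14 mm diameter, 47 mm tall, top 75 mm above the dresser, 66 mm from the turning axis. 25 mm free between peg and organizer's upper part towards the axis, 19 mm at the organizer's lower part.
- pawl_hinge (a point): Centre of the pawl's level hinge, 52 mm above the dresser, 130 mm from the turning axis; the hinge axis is parallel to the base's x axis. Two 3 mm steel cheeks hold it, 20 mm over their outsides, up to 60 mm high.
- pawl_bar (a point): Centre of the pawl's round grip bar: 14 mm diameter, 30 mm long, parallel to the hinge, 48 mm from the hinge axis. With the pawl down it is 74 to 82 mm above the dresser over the teeth, 43 mm from the hinge towards the turning axis. It can be pinched over its ends from above and turns between the fingers as it is carried round the hinge.
- pawl_arm: The steel pawl, 60 g: an arm 12 mm wide with the grip bar above and a nose below that drops between the teeth. Origin on the hinge.
- pawl (a joint): Angle of the pawl (rad): 0 fully down, 0 to 0.2 resting on the teeth (wherever on a tooth it lands), growing as it is lifted up and away from the turning axis, 2.0 parked right over. It is loose: released below about 1.4 it falls back, released beyond 1.6 it tips over to 2.0 and stays parked by its weight.
- ring_dish: White ceramic ring dish, 90 mm across, 22 mm high, loose bystander; origin under its centre.
- hair_clip: Flat steel hair clip, 65 x 18 x 14 mm, loose bystander; origin under its centre.
- lipstick: Standing lipstick, 21 mm diameter, 68 mm high, loose bystander; origin under its centre.
- green_bottle: Green glass bottle with glass stopper, 66 mm diameter, 126 mm high, loose bystander; origin under its centre.
- hairbrush: Wooden hairbrush lying bristles down, 210 x 62 x 32 mm, loose bystander; origin under its middle.
- cream_jar: White cream jar, 60 mm diameter, 45 mm high, loose bystander; origin under its centre.

How it is judged:
On the way, in this order (a step that is already met when the one before it is completed fails the run):
1. the pawl is parked over, clear of the teeth, with the buffer still free (value of joint pawl above 1.8 rad and contact force between carousel and carousel_base below 0.5 N), for 0.2 s.
2. the carousel is wound back onto the buffer with the pawl parked (value of joint pawl above 1.5 rad and contact force between carousel and carousel_base above 1 N), for 0.2 s.
At the end, for the whole second after the job is handed in: The carousel rests with its lug pressed into the spring buffer (contact force on it, with the resting pawl, 1.2 to 20 N), the pawl is down on the teeth again (below 0.25 rad), and everything is released and still (value of joint pawl below 0.25 rad and contact force between carousel and carousel_base between 1.2 and 20 N and linear speed of carousel below 0.01 m/s and velocity of joint pawl below 0.1 rad/s); the robot touches nothing.
It fails at once if the carousel forced against the pawl or the buffer with more than 20 N (contact force between carousel and carousel_base above 20 N).
It fails at once if the pawl dropped onto the teeth (falling faster than 6 rad/s) (velocity of joint pawl below -6 rad/s).
It fails at once if the ring dish, hair clip, lipstick, bottle, hairbrush or cream jar moved more than 20 mm (distance of any of ring_dish, hair_clip, lipstick, green_bottle, hairbrush, cream_jar from where it was at the start of the episode above 0.02 m).
It also fails if it takes over 72 s, if anything falls off the work surface, if the arm or the gripper's body presses on something with over 40 N, if the wrist force passes 120 N, or if a joint passes its speed limit or range.

ROBOT

A 6-joint arm with a two-finger parallel gripper is mounted at the origin on the work surface. World frame = base frame: x ahead of the robot, y to its left, z up, the work surface at z = 0. Lengths are in m, angles in rad, forces in N, time in s.
With the tool pointing down it reaches from about 0.325 to 0.75 m from the base axis. Payload 7.6 kg.
Tool frame: the origin (TCP) lies at the centre of the arm's flange, where the gripper is bolted on; the fingertips stand 173 mm ahead of it and the grasp point (between the pads) lies 155 mm ahead of it; x points along the fingers, z is the direction in which the jaws open and shut, and the axes are right-handed (so a half turn about x gives the same grasp; the last joint's range is limited). The gripper opens to 85 mm and grips with 20 to 120 N. Pads are 22 mm wide; open, the fingers measure 114 mm over their backs; the gripper's body (76 mm by 85 mm) begins 54 mm behind the grasp point. The pads swing forward as they close: fully open they stand 13 mm farther back than shut.
Start: joints at [1.225, 0.052, 1.401, -0, 1.689, -0.07], TCP at [0.143, 0.505, 0.405] pointing down, gripper open.
Joint ranges: [-2.9, 2.9], [-0.91, 2.17], [0.12, 2.37], [-1.06, 4.2], [0.26, 2.73], [-2.93, 2.93]. Speed limits (rad/s): [2.57, 2.57, 3.01, 3.14, 3.14, 3.14].

INTERFACE

Orientations are given as a unit quaternion [x, y, z, w].
In Python, from plant import manip, viewer, workorder gives the robot as it stands. The module is installed in compiled form; this text tells all that it offers.
- The arm moves only by the tool drive_tool, never from a script. Its arguments are lists of equal length, an entry for each row: "delta_rot": the turn, a rotation vector about the tool's x, y, z in degrees, a list of three; "linear": the shift along the tool's x, y, z in m, a list of three; "gripper": the opening, from -1 (shut) to 1 (fully open). In form: {"delta_rot": [[ax, ay, az], ...], "linear": [[x, y, z], ...], "gripper": [gripper, ...]}. A call has 1 to 20 rows; each row is the pose to reach, as a shift and turn from the pose measured when the call began, along the tool's axes at that moment; what a row does not reach only later rows make up. A row lasts 1/12 s, in which the tool goes at most 41.7 mm and 7.16 degrees, less where a joint would pass 70% of its speed; a pose out of reach is approached as far as the arm can. A call with a gripper value outside its range is refused whole. The fingers move at their own pace and stop on an object; the grip force is fixed at half the most. Time passes only in rows, so rows that repeat a pose let the fingers close. It gives the time, the measured TCP pose, the force and the opening at its end, in the units of the state.
- manip.sense(): the state, without advancing time (a new reading comes with each control period).
- viewer.camera(name): name is "side" or "top"; returns the picture (400x640x3 uint8, blue, green, red); there is no depth.
- viewer.calibration(name): a dict with "fovy" (degrees; the focal length in pixels is half the picture's height over the tangent of half this angle, whatever the lens; pixels are square), "cx", "cy" (the principal point, pixels), "xyz" and "attitude" of the camera in the world. Camera axes: x right, y down, z forward; pixel columns grow to the right and rows downward; lengths in m; the calibration is good to about 2 mm. A picture is of the moment at which its call begins. calibration takes no time and is no camera call.
- workorder.job_done(): hands the job in, once; it reports no verdict.
The state is a dict: "t": time; "joint_positions": joint angles; "joint_vel": joint speeds; "tau": joint torques, N m; "tool_pos": TCP position; "tcp_rot": TCP orientation; "force": force on the tool from outside, world axes, zero at the start; "ft_torque": the same for the moment, N m; "gripper_width": opening from 0.0 (shut) to 1.0 (fully open).
Only numpy, scipy, OpenCV 4.12 (cv2) and the standard library are available. Lean on these libraries where they do the work, as an engineer would, in place of code of your own. Each camera call takes 0.05 s, during which the arm holds its last target. There are 200 camera calls.

## Working session

There is one attempt and no reset: what is moved stays moved. The work goes in short steps, Python scripts to look and compute and a tool call to move; the robot and the scene stay as the last step left them, time stands still between calls to the robot, and variables do not carry over. Pictures are saved under pics/ and viewed, about 8 in all and at most 12, crops included, and the job is handed in when it is done.

Besides the shell and the picture viewer there is one more tool, called as name(argument=value, ...), one argument or row to a line, values as JSON. drive_tool: Moves the arm, as the interface text tells. Its arguments: {"type":"object","properties":{"delta_rot":{"type":"array","items":{"type":"array","items":{"type":"number"}}},"linear":{"type":"array","items":{"type":"array","items":{"type":"number"}}},"gripper":{"type":"array","items":{"type":"number"}}},"required":["delta_rot","linear","gripper"]}

```bash
mkdir -p pics; cat > h.py <<'E'
import numpy as np, cv2
from scipy.spatial.transform import Rotation as R
from plant import manip, viewer, workorder
def cal(n):
    c=viewer.calibration(n); f=200/np.tan(np.radians(c["fovy"])/2)
    A=np.array(c["attitude"],float)
    M=A if A.shape==(3,3) else R.from_quat(A).as_matrix()
    return f,c["cx"],c["cy"],np.array(c["xyz"],float),M
def ray(n,u,v):
    f,cx,cy,p,M=cal(n); return p,M@np.array([(u-cx)/f,(v-cy)/f,1.])
def onz(n,u,v,z):
    p,d=ray(n,u,v); return p+d*(z-p[2])/d[2]
def proj(n,P):
    f,cx,cy,p,M=cal(n); q=M.T@(np.array(P)-p); return np.array([cx+f*q[0]/q[2],cy+f*q[1]/q[2]])
def tri(u1,u2):
    a,d=ray("top",*u1); b,e=ray("side",*u2); d/=np.linalg.norm(d); e/=np.linalg.norm(e)
    s=np.linalg.lstsq(np.c_[d,-e],b-a,rcond=None)[0]; return (a+s[0]*d+b+s[1]*e)/2, np.linalg.norm(a+s[0]*d-b-s[1]*e)
E
python3 - <<'E'
from h import *
for n in("top","side"):
    c=viewer.calibration(n);print(n,c)
    cv2.imwrite(f"pics/{n}0.png",viewer.camera(n))
s=manip.sense()
for k in s: print(k,np.round(s[k],4))
E
```

```text
top {'fovy': 45.94742330324617, 'cx': 316.27337031828927, 'cy': 204.7033821094138, 'xyz': array([ 0.2558647 , -0.04587207,  1.83888727]), 'attitude': array([-0.69474759,  0.71280977, -0.06667271,  0.06915756])}
side {'fovy': 49.39960176945918, 'cx': 319.5394991743211, 'cy': 198.09746750475023, 'xyz': array([ 0.39783097, -1.08896077,  0.76571529]), 'attitude': array([ 0.87175313, -0.08722478,  0.0403662 , -0.48042573])}
t 0.1
joint_positions [ 1.2247  0.0528  1.4016 -0.      1.6886 -0.0703]
joint_vel [-0.0008 -0.0032 -0.0016 -0.0004 -0.0005  0.0014]
tau [ 1.20000e-03 -3.82584e+01 -3.60983e+01 -1.00000e-04  4.80000e-03
 -0.00000e+00]
tool_pos [0.1429 0.5051 0.404 ]
tcp_rot [-0.4268  0.5644  0.4263  0.5636]
force [-0.1615 -0.0704 -1.2442]
ft_torque [ 0.0063 -0.0273 -0.0282]
gripper_width 1.0027
```

View pics/top0.png

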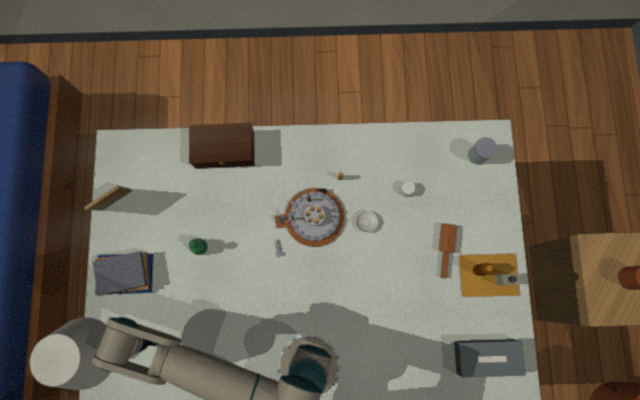

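View pics/side0.png

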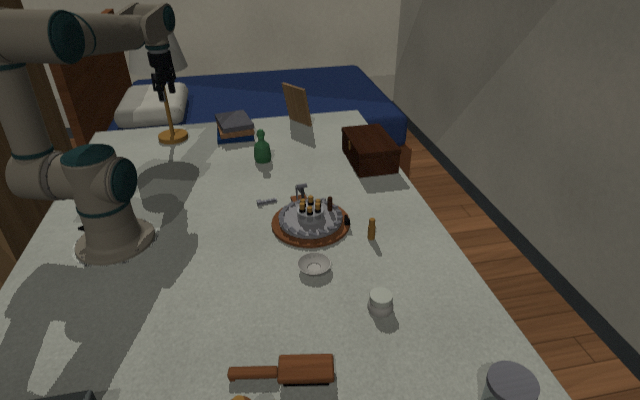

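The pictures show the carousel at about (314,216) in the top view and (311,222) in the side view. The tongue and pawl are at top (283,220), the ring dish at (368,221), the clip at (280,248) and the lipstick at (340,176). I'll enlarge both next.

```bash
python3 - <<'E'
from h import *
a=cv2.imread("pics/top0.png")[178:258,265:365]; b=cv2.imread("pics/side0.png")[175:255,260:360]
a=cv2.resize(a,None,fx=6,fy=6,interpolation=cv2.INTER_CUBIC);b=cv2.resize(b,None,fx=6,fy=6,interpolation=cv2.INTER_CUBIC)
for i in range(0,100,10):
    for im,o in((a,(265,178)),(b,(260,175))):
        cv2.putText(im,str(o[0]+i),(i*6,8),0,.3,(0,255,255)); 
        if i<80: cv2.putText(im,str(o[1]+i),(0,i*6+4),0,.3,(0,255,255))
cv2.imwrite("pics/topc.png",a);cv2.imwrite("pics/sidec.png",b)
# wood base contour in top
im=cv2.imread("pics/top0.png");hsv=cv2.cvtColor(im,cv2.COLOR_BGR2HSV)
m=cv2.inRange(hsv,(3,80,40),(20,255,255));m[:180]=0;m[255:]=0;m[:,:265]=0;m[:,360:]=0
ys,xs=np.nonzero(m);print(xs.min(),xs.max(),ys.min(),ys.max())
for uv in((316,217),(283,220)): print(onz("top",*uv,0.028))
print(proj("top",[0,0,0]),proj("side",[0,0,0]))
for n in("top","side"): print(cal(n)[4].round(3))
c=[p for p in cv2.findContours(m,0,2)[0] if cv2.contourArea(p)>100]
for p in c:
    print(cv2.contourArea(p),cv2.fitEllipse(p))
E
```

```text
275 343 188 246
[ 0.55997842 -0.04165949  0.028     ]
[0.55150638 0.08689125 0.028     ]
[308.61810086 366.89834868] [115.45045888 240.48761307]
[[-0.025 -0.981  0.191]
 [-1.     0.026  0.001]
 [-0.006 -0.191 -0.982]]
[[ 0.982 -0.113  0.154]
 [-0.191 -0.523  0.831]
 [-0.013 -0.845 -0.535]]
625.5 ((312.1282043457031, 216.616943359375), (53.4605712890625, 62.37092971801758), 93.7660140991211)
```

View pics/topc.png

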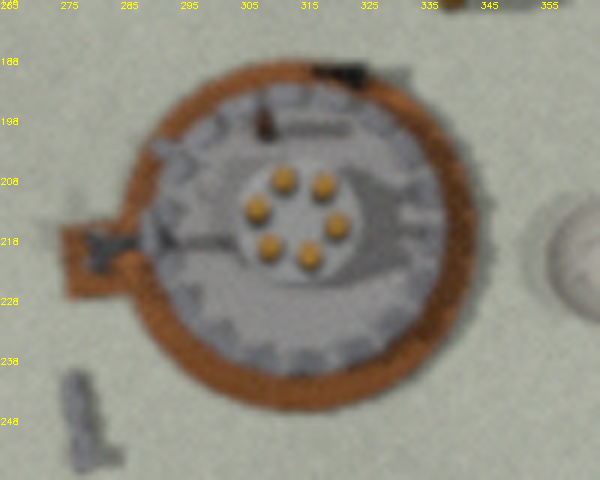

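View pics/sidec.png

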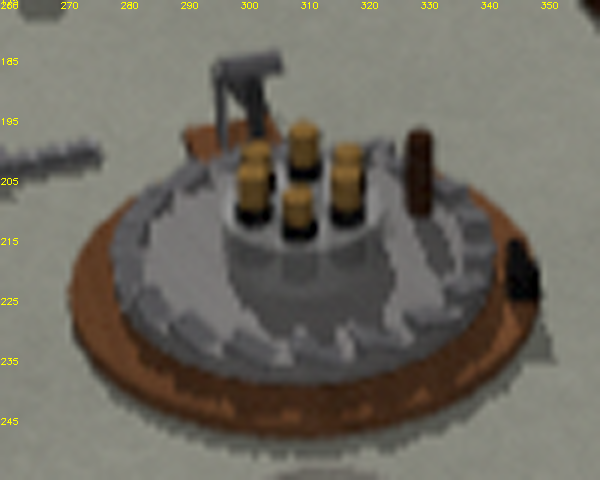

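```bash
python3 - <<'E'
from h import *
from scipy.optimize import least_squares
im=cv2.imread("pics/top0.png");hsv=cv2.cvtColor(im,cv2.COLOR_BGR2HSV)
m=cv2.inRange(hsv,(3,80,40),(20,255,255));m[:180]=0;m[255:]=0;m[:,:265]=0;m[:,360:]=0
h=cv2.convexHull(np.argwhere(m)[:,::-1].astype(np.int32))[:,0]
# dense edge: outermost mask pixel per direction
cc=np.array([314.,217]);ys,xs=np.nonzero(m);a=np.arctan2(ys-cc[1],xs-cc[0]);r=np.hypot(xs-cc[0],ys-cc[1])
P=[]
for t in np.arange(-np.pi,np.pi,.05):
    k=abs(a-t)<.025
    if k.any() and abs(abs(t)-np.pi)>.6:
        i=np.argmax(np.where(k,r,0)); P.append(onz("top",xs[i]+.3*np.cos(t),ys[i]+.3*np.sin(t),.012)[:2])
P=np.array(P)
f=least_squares(lambda q:np.hypot(*(P-q[:2]).T)-q[2],[.56,-.04,.118],loss="soft_l1",f_scale=.002);print("base",f.x)
c=f.x[:2]
k=(xs<284);print("tongue px",np.c_[xs[k],ys[k]].mean(0))
T=onz("top",*np.c_[xs[k],ys[k]].mean(0),.012)[:2]; d=T-c; phi=np.arctan2(d[1],d[0]);print("tongue deg",np.degrees(phi),np.hypot(*d))
for u in((308.5,194.5),(308.5,195.5)):
    p=onz("top",*u,.075)[:2];print("peg top",p,np.hypot(*(p-c)))
for u in((330,197),(330,197.7)):
    p=onz("side",*u,.075)[:2];print("peg side",p,np.hypot(*(p-c)))
e=d/np.hypot(*d); t=np.array([e[1],-e[0]])
for name,rr,z in(("hinge",.13,.052),("bar",.087,.078),("bar_parked",.148,.08)):
    for s in(-.015,0,.015):
        q=np.r_[c+e*rr+t*s,z];print(name,s,q.round(4),proj("top",q).round(1),proj("side",q).round(1))
# objects: shoe
for u in((321,190),):
    p=onz("top",*u,.03)[:2];print("shoe",p,np.degrees(np.arctan2(*(p-c)[::-1])),np.hypot(*(p-c)))
for nm,u,z in(("clip",(279,248),.007),("dish",(368,221),.01),("lip",(341,176),.03)):print(nm,onz("top",*u,z))
print(R.from_quat(manip.sense()["tcp_rot"]).as_matrix().round(3))
E
```

```text
base [ 0.56472686 -0.03468699  0.11593692]
tongue px [278.72463768 221.75362319]
tongue deg 96.99629829743591 0.1406382794083005
peg top [ 0.64005789 -0.01526475] 0.07779452476590115
peg top [ 0.63614642 -0.01517892] 0.07403592727327372
peg side [ 0.62847733 -0.01747831] 0.06603227853289026
peg side [ 0.62765517 -0.02129122] 0.06433831415428262
hinge -0.015 [0.534  0.0925 0.052 ] [281.1 223.6] [293.7 188.5]
hinge 0 [0.5489 0.0943 0.052 ] [280.6 219.7] [298.2 187.7]
hinge 0.015 [0.5638 0.0962 0.052 ] [280.1 215.9] [302.8 186.9]
bar -0.015 [0.5392 0.0498 0.078 ] [291.8 220.8] [297. 188.]
bar 0 [0.5541 0.0517 0.078 ] [291.3 217. ] [301.7 187.2]
bar 0.015 [0.569  0.0535 0.078 ] [290.8 213.1] [306.3 186.4]
bar_parked -0.015 [0.5318 0.1104 0.08  ] [275.8 223.1] [291.8 178.2]
bar_parked 0 [0.5467 0.1122 0.08  ] [275.3 219.2] [296.4 177.4]
bar_parked 0.015 [0.5616 0.114  0.08  ] [274.8 215.4] [300.9 176.6]
shoe [ 0.66665234 -0.06399391] -16.041678597664 0.10605517175881915
clip [0.44511236 0.10526496 0.007     ]
dish [ 0.54179215 -0.24502402  0.01      ]
lip [ 0.72125218 -0.14453218  0.03      ]
[[-0.    -0.962  0.272]
 [-0.001  0.272  0.962]
 [-1.     0.    -0.001]]
```

drive_tool(
  delta_rot=[
    [67,0,0],
    [67,0,0],
    [67,0,0],
    [67,0,0],
    [67,0,0],
    [67,0,0],
    [67,0,0],
    [67,0,0],
    [67,0,0],
    [67,0,0],
    [67,0,0],
    [67,0,0],
    [67,0,0],
    [67,0,0],
    [67,0,0],
    [67,0,0],
    [67,0,0],
    [67,0,0],
    [67,0,0],
    [67,0,0],
  ],
  linear=[
    [0.05,-0.519,-0.324],
    [0.05,-0.519,-0.324],
    [0.05,-0.519,-0.324],
    [0.05,-0.519,-0.324],
    [0.05,-0.519,-0.324],
    [0.05,-0.519,-0.324],
    [0.05,-0.519,-0.324],
    [0.05,-0.519,-0.324],
    [0.05,-0.519,-0.324],
    [0.05,-0.519,-0.324],
    [0.05,-0.519,-0.324],
    [0.05,-0.519,-0.324],
    [0.05,-0.519,-0.324],
    [0.05,-0.519,-0.324],
    [0.05,-0.519,-0.324],
    [0.05,-0.519,-0.324],
    [0.05,-0.519,-0.324],
    [0.05,-0.519,-0.324],
    [0.05,-0.519,-0.324],
    [0.05,-0.519,-0.324],
  ],
  gripper=[0,0,0,0,0,0,0,0,0,0,0,0,0,0,0,0,0,0,0,0],
)

```text
t: 1.77
tool_pos: [0.5535, 0.053, 0.3547]
tcp_rot: [-0.045, 0.706, 0.045, 0.706]
force: [-0.5, -0.2, -1.0]
gripper_width: 0.499
```

drive_tool(
  delta_rot=[
    [0,0,0],
    [0,0,0],
    [0,0,0],
    [0,0,0],
    [0,0,0],
    [0,0,0],
  ],
  linear=[
    [0.03,0,0],
    [0.06,0,0],
    [0.075,0,0],
    [0.075,0,0],
    [0.075,0,0],
    [0.075,0,0],
  ],
  gripper=[0.2,0.2,0.2,0.2,0.2,0.2],
)

```text
t: 2.27
tool_pos: [0.5538, 0.0534, 0.2817]
tcp_rot: [-0.046, 0.705, 0.045, 0.707]
force: [0.6, 0.1, 0.4]
gripper_width: 0.603
```

```bash
python3 - <<'E'
from h import *
a=viewer.camera("side");b=viewer.camera("top")
cv2.imwrite("pics/s1full.png",a);cv2.imwrite("pics/t1full.png",b)
a=cv2.resize(a[155:225,260:350],None,fx=7,fy=7,interpolation=cv2.INTER_CUBIC)
for i in range(0,90,10):
    cv2.putText(a,str(260+i),(i*7,8),0,.3,(0,255,255)); cv2.putText(a,str(155+i),(0,i*7+4),0,.3,(0,255,255))
cv2.imwrite("pics/s1.png",a)
s=manip.sense();p=s["tool_pos"];M=R.from_quat(s["tcp_rot"]).as_matrix();print(p,M.round(3))
for off in((.165,0,.027),(.165,0,-.027),(.165,0,0)): print(proj("side",p+M@np.array(off)))
E
```

```text
[0.55388969 0.05316085 0.2819166 ] [[ 0.004 -0.127  0.992]
 [-0.001  0.992  0.127]
 [-1.    -0.002  0.003]]
[309.75472197 174.47857359]
[292.67475145 177.48127499]
[301.25960038 175.97203715]
```

View pics/s1.png

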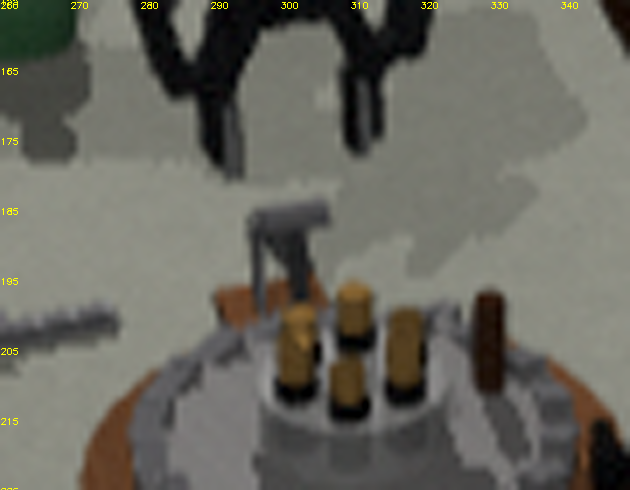

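The bar is at (294–306, 186) and the fingertips straddle it centrally, with the midpoint about 300.7. Going down.

drive_tool(
  delta_rot=[
    [0,0,0],
    [0,0,0],
    [0,0,0],
    [0,0,0],
    [0,0,0],
    [0,0,0],
    [0,0,0],
    [0,0,0],
    [0,0,0],
  ],
  linear=[
    [0.02,0,0],
    [0.04,0,0],
    [0.05,0,0],
    [0.05,0,0],
    [0.05,0,0],
    [0.05,0,0],
    [0.05,0,0],
    [0.05,0,0],
    [0.05,0,0],
  ],
  gripper=[0.2,0.2,0.2,0.2,-0.1,-0.15,-0.2,-0.2,-0.2],
)

```text
t: 3.12
tool_pos: [0.5543, 0.0531, 0.2327]
tcp_rot: [-0.046, 0.704, 0.045, 0.707]
force: [0.5, 0.3, 1.0]
gripper_width: 0.397
```

drive_tool(
  delta_rot=[
    [0,0,0],
    [0,0,0],
    [0,0,0],
    [0,0,0],
    [0,0,0],
    [0,0,0],
  ],
  linear=[
    [0,0,0],
    [0,0,0],
    [0,0,0],
    [0,0,0],
    [0,0,0],
    [0,0,0],
  ],
  gripper=[-0.24,-0.28,-0.32,-0.4,-0.5,-0.5],
)

```text
t: 3.62
tool_pos: [0.5539, 0.0529, 0.233]
tcp_rot: [-0.046, 0.705, 0.044, 0.707]
force: [-5.3, -2.2, 5.3]
gripper_width: 0.336
```

drive_tool(
  delta_rot=[
    [0,0,0],
    [0,0,0],
    [0,0,0],
    [0,0,0],
    [0,0,0],
    [0,0,0],
    [0,0,0],
    [0,0,0],
    [0,0,0],
  ],
  linear=[
    [-0.0027,0.002,0],
    [-0.0055,0.0039,0],
    [-0.0085,0.0068,0],
    [-0.0114,0.0098,0],
    [-0.0138,0.0132,0],
    [-0.0162,0.0167,0],
    [-0.018,0.0205,0],
    [-0.0197,0.0243,0],
    [-0.0197,0.0243,0],
  ],
  gripper=[-0.6,-0.6,-0.6,-0.6,-0.6,-0.6,-0.6,-0.6,-0.6],
)

```text
t: 4.37
tool_pos: [0.5509, 0.0769, 0.2524]
tcp_rot: [-0.046, 0.704, 0.044, 0.707]
force: [4.3, -4.7, -6.3]
gripper_width: 0.333
```

drive_tool(
  delta_rot=[
    [0,0,0],
    [0,0,0],
    [0,0,0],
    [0,0,0],
    [0,0,0],
    [0,0,0],
    [0,0,0],
    [0,0,0],
    [0,0,0],
  ],
  linear=[
    [-0.0013,0.004,0],
    [-0.0022,0.0081,0],
    [-0.0027,0.0122,0],
    [-0.0029,0.0164,0],
    [-0.0027,0.0205,0],
    [-0.0022,0.0247,0],
    [-0.0013,0.0288,0],
    [0,0.0328,0],
    [0,0.0328,0],
  ],
  gripper=[-0.6,-0.6,-0.6,-0.6,-0.6,-0.6,-0.6,-0.6,-0.6],
)

```text
t: 5.12
tool_pos: [0.5472, 0.1093, 0.2539]
tcp_rot: [-0.047, 0.703, 0.043, 0.708]
force: [-0.7, -6.4, 4.6]
gripper_width: 0.332
```

drive_tool(
  delta_rot=[
    [0,0,0],
    [0,0,0],
    [0,0,0],
    [0,0,0],
    [0,0,0],
    [0,0,0],
    [0,0,0],
  ],
  linear=[
    [0.0016,0.0039,0],
    [0.0035,0.0076,0],
    [0.0058,0.0112,0],
    [0.0083,0.0145,0],
    [0.0104,0.0168,0],
    [0.0115,0.0178,0],
    [0.0115,0.0178,0],
  ],
  gripper=[-0.6,-0.6,-0.6,-0.6,-0.6,-0.6,-0.6],
)

```text
t: 5.7
tool_pos: [0.5452, 0.1273, 0.2447]
tcp_rot: [-0.047, 0.703, 0.043, 0.709]
force: [-5.1, -2.0, 9.4]
gripper_width: 0.337
```

drive_tool(
  delta_rot=[
    [0,0,0],
    [0,0,0],
    [0,0,0],
    [0,0,0],
    [0,0,0],
    [0,0,0],
    [0,0,0],
    [0,0,0],
    [0,0,0],
  ],
  linear=[
    [0,0,0],
    [0,0,0],
    [0,0,0],
    [0,0,0],
    [0,0,0],
    [-0.03,0,0],
    [-0.06,0,0],
    [-0.08,0,0],
    [-0.08,0,0],
  ],
  gripper=[0.1,0.1,0.1,0.1,0.1,0.1,0.1,0.1,0.1],
)

```text
t: 6.45
tool_pos: [0.5452, 0.128, 0.3302]
tcp_rot: [-0.047, 0.7, 0.043, 0.712]
force: [0.2, -0.2, -0.2]
gripper_width: 0.549
```

```bash
python3 - <<'E'
from h import *
a=viewer.camera("side")
cv2.imwrite("pics/s2full.png",a)
a=cv2.resize(a[155:250,260:370],None,fx=7,fy=6,interpolation=cv2.INTER_CUBIC)
a=cv2.resize(cv2.imread("pics/s2full.png")[155:250,260:370],None,fx=6,fy=6,interpolation=cv2.INTER_CUBIC)
for i in range(0,110,10):
    cv2.putText(a,str(260+i),(i*6,8),0,.3,(0,255,255)); cv2.putText(a,str(155+i),(0,i*6+4),0,.3,(0,255,255))
cv2.imwrite("pics/s2.png",a)
s=manip.sense();print(s["tool_pos"],s["force"],s["t"])
# peg mask in side: dark brown
im=cv2.imread("pics/s2full.png")[190:215,322:337];print((im.sum(2)<130).astype(int))
E
```

```text
[0.5448856  0.12788685 0.32730407] [ 1.08837451 -0.14654976 -0.40198144] 6.5
[[0 0 0 0 0 0 0 0 0 0 0 0 0 0 0]
 [0 0 0 0 0 0 0 0 0 0 0 0 0 0 0]
 [0 0 0 0 0 0 0 0 0 0 0 0 0 0 0]
 [0 0 0 0 0 0 0 0 0 0 0 0 0 0 0]
 [0 0 0 0 0 0 0 0 0 0 0 0 0 0 0]
 [0 0 0 0 0 0 0 0 0 0 0 0 0 0 0]
 [0 0 0 0 0 0 0 0 0 0 0 0 0 0 0]
 [0 0 0 0 0 0 1 1 1 0 0 0 0 0 0]
 [0 0 0 0 0 0 1 1 1 1 0 0 0 0 0]
 [0 0 0 0 0 0 1 1 1 1 0 0 0 0 0]
 [0 0 0 0 0 0 1 1 1 1 0 0 0 0 0]
 [0 0 0 0 0 0 1 1 1 1 0 0 0 0 0]
 [0 0 0 0 0 0 1 1 1 1 0 0 0 0 0]
 [0 0 0 0 0 1 1 1 1 1 0 0 0 0 0]
 [0 0 0 0 0 1 1 1 1 1 0 0 0 0 0]
 [0 0 0 0 0 0 1 1 1 1 0 0 0 0 0]
 [0 0 0 0 0 0 1 1 1 1 0 0 0 0 0]
 [0 0 0 0 0 0 1 1 1 1 1 0 0 0 0]
 [0 0 0 0 0 0 1 1 1 1 0 0 0 0 0]
 [0 0 0 0 0 0 1 1 1 1 0 0 0 0 0]
 [0 0 0 0 0 0 1 1 1 1 0 0 0 0 0]
 [0 0 0 0 0 0 0 0 0 0 0 0 0 0 0]
 [0 0 0 0 0 0 0 0 0 0 0 0 0 0 0]
 [0 0 0 0 0 0 0 0 0 0 0 0 0 0 0]
 [0 0 0 0 0 0 0 0 0 0 0 0 0 0 0]]
```

View pics/s2.png

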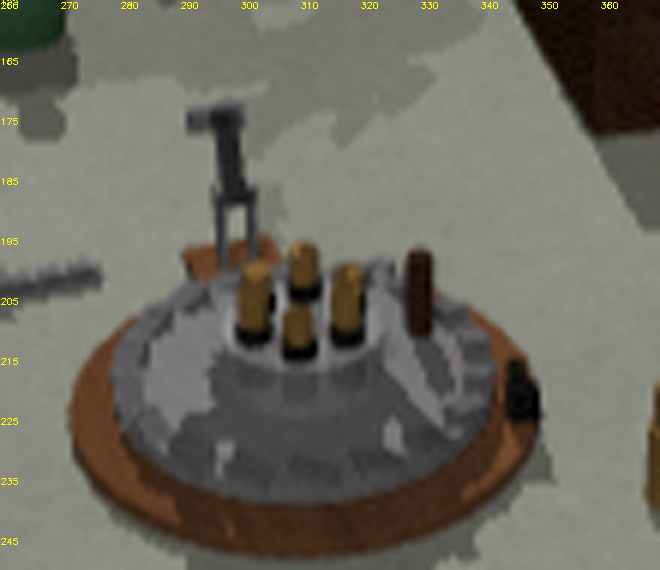

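Pawl is over: bar at (290–299, 174.5), hinge around (297.5, 188), peg top at (329.5, 197). I'll work out the pawl angle from those pixels.

```bash
python3 - <<'E'
from h import *
c=np.array([.5635,-.0345]);
for phi in (97.,97.3,):
  e=np.array([np.cos(np.radians(phi)),np.sin(np.radians(phi))])
  n=np.array([e[1],-e[0],0]); H=np.r_[c+e*.13,.052]; print(H)
  for nm,u in(("down",(300.2,186)),("cheektop",(297.4,187)),("parked",(294.3,174.7))):
    p,d=ray("side",*u); P=p+d*(n@(H-p))/(n@d); r=P-H; a=r[:2]@e; print(nm,P.round(4),"out %.1f up %.1f"%(a*1e3,r[2]*1e3),np.hypot(a,r[2]),np.pi-.46-np.arctan2(r[2],a))
  for q in(1.6,1.8,2.0):
    al=np.pi-.46-q; print(q,proj("side",H+np.r_[e*.048*np.cos(al),.048*np.sin(al)]))
E
```

```text
[0.54765699 0.094531   0.052     ]
down [0.5514 0.0641 0.0754] out -30.7 up 23.4 0.03860298462250981 0.19251472977981754
cheektop [0.547  0.0999 0.0514] out 5.4 up -0.6 0.005450928670113623 2.7864315621055673
parked [0.543  0.1328 0.079 ] out 38.6 up 27.0 0.04709340456203901 2.0716278726582615
1.6 [295.40746287 172.80453935]
1.8 [294.82156605 173.11993021]
2.0 [294.36279791 174.00553367]
[0.5469816  0.09444628 0.052     ]
down [0.5511 0.0621 0.0766] out -32.6 up 24.6 0.04088873019921832 0.18678555383341067
cheektop [0.5466 0.0971 0.0531] out 2.7 up 1.1 0.002894653536393232 2.2830489518800805
parked [0.5425 0.1292 0.081 ] out 35.1 up 29.0 0.04551483024645333 1.9907006617399094
1.6 [295.16531841 172.84537073]
1.8 [294.56837772 173.16265736]
2.0 [294.10059515 174.04991154]
```

```bash
cat >> h.py <<'E'
C=np.array([.5635,-.0345])
def togo(pos,az):
    "shift and turn (tool axes) to tool-down pose with tool y at azimuth az deg"
    s=manip.sense();p=s["tool_pos"];M=R.from_quat(s["tcp_rot"]).as_matrix();a=np.radians(az)
    y=np.array([np.cos(a),np.sin(a),0]);x=np.array([0,0,-1.]);W=np.c_[x,y,np.cross(x,y)]
    print("t",s["t"],"pos",p.round(4),"F",np.round(s["force"],2),"j6",round(s["joint_positions"][5],2))
    print("lin",(M.T@(np.array(pos)-p)).round(4),"rot",R.from_matrix(M.T@W).as_rotvec(degrees=True).round(2))
E
python3 -c "
from h import *
togo([.6202,.0106,.327],104)"
```

```text
t 6.5 pos [0.5449 0.1279 0.3273] F [ 1.09 -0.15 -0.4 ] j6 0.04
lin [ 0.0019 -0.1259  0.0598] rot [-6.7   0.72  0.42]
```

drive_tool(
  delta_rot=[
    [-6.7,0.7,0.4],
    [-6.7,0.7,0.4],
    [-6.7,0.7,0.4],
    [-6.7,0.7,0.4],
    [-6.7,0.7,0.4],
    [-6.7,0.7,0.4],
    [-6.7,0.7,0.4],
    [-6.7,0.7,0.4],
    [-6.7,0.7,0.4],
    [-6.7,0.7,0.4],
    [-6.7,0.7,0.4],
    [-6.7,0.7,0.4],
  ],
  linear=[
    [0,-0.04,0.02],
    [0,-0.08,0.04],
    [0,-0.126,0.06],
    [0,-0.126,0.06],
    [0,-0.126,0.06],
    [0.03,-0.126,0.06],
    [0.06,-0.126,0.06],
    [0.08,-0.126,0.06],
    [0.08,-0.126,0.06],
    [0.08,-0.126,0.06],
    [0.08,-0.126,0.06],
    [0.08,-0.126,0.06],
  ],
  gripper=[-0.4,-0.8,-0.8,-0.8,-0.8,-0.8,-0.8,-0.8,-0.8,-0.8,-0.8,-0.8],
)

```text
t: 7.5
tool_pos: [0.6219, 0.0105, 0.2512]
tcp_rot: [-0.087, 0.7, 0.086, 0.703]
force: [0.6, -0.2, 0.1]
gripper_width: 0.096
```

```bash
python3 - <<'E'
from h import *
togo([.6202,.0106,.221],104)
a=viewer.camera("side")
a=cv2.resize(a[150:250,270:370],None,fx=6,fy=6,interpolation=cv2.INTER_CUBIC)
for i in range(0,100,10):
    cv2.putText(a,str(270+i),(i*6,8),0,.3,(0,255,255)); cv2.putText(a,str(150+i),(0,i*6+4),0,.3,(0,255,255))
cv2.imwrite("pics/s3.png",a)
s=manip.sense();print(proj("side",s["tool_pos"]-[0,0,.172]))
E
```

```text
t 7.5 pos [0.6219 0.0105 0.2512] F [ 0.61 -0.18  0.15] j6 -0.29
lin [ 0.0302  0.0006 -0.0017] rot [0.02 0.21 0.07]
[325.92428538 191.28741452]
```

View pics/s3.png

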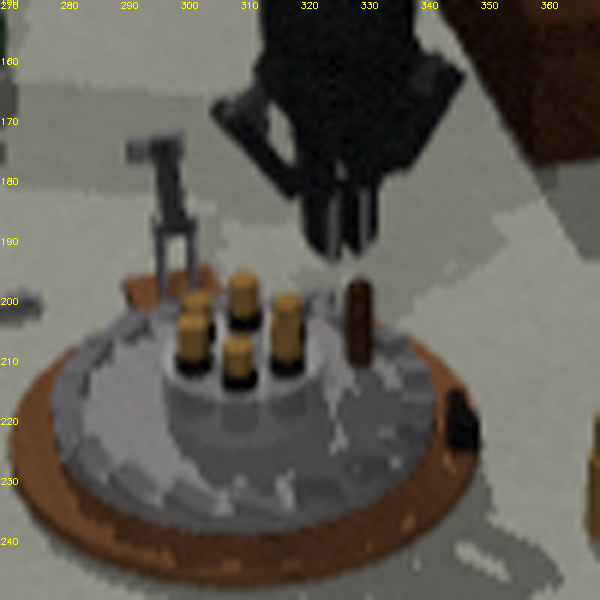

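Open path: the closed fingers are above and behind the peg (328.5, 197), and the knuckles stay clear of the lipsticks. Lowering.

drive_tool(
  delta_rot=[
    [0,0.2,0],
    [0,0.2,0],
    [0,0.2,0],
    [0,0.2,0],
    [0,0.2,0],
  ],
  linear=[
    [0.015,0,-0.001],
    [0.026,0,-0.0015],
    [0.026,0,-0.0015],
    [0.026,0,-0.0015],
    [0.026,0,-0.0015],
  ],
  gripper=[-0.8,-0.8,-0.8,-0.8,-0.8],
)

```text
t: 7.97
tool_pos: [0.6205, 0.01, 0.2248]
tcp_rot: [-0.087, 0.702, 0.086, 0.702]
force: [0.7, -0.1, 0.6]
gripper_width: 0.103
```

```bash
cat > arc.py <<'E'
import sys
from h import *
# rows: tool centre on circle such that peg (angle th) is d ahead (cw) of tool centre; radial pos r
th0,th1,step=map(float,sys.argv[1:4]); d=.019; r=.067; z=.225
s=manip.sense();p=s["tool_pos"];M=R.from_quat(s["tcp_rot"]).as_matrix()
q=p[:2]-C; print("t",round(s["t"],2),"pos",p.round(4),"F",np.round(s["force"],2),"tool angle",np.degrees(np.arctan2(q[1],q[0])).round(2),"R",np.hypot(*q).round(4),"j6",round(s["joint_positions"][5],2))
n=max(1,round(abs(th1-th0)/step)); L=[];Q=[]
for th in np.linspace(th0,th1,n+1)[1:]:
    a=np.radians(th);e=np.array([np.cos(a),np.sin(a)]);t=np.array([-e[1],e[0]])
    P=np.r_[C+r*e+d*t,z];y=np.r_[t,0];x=np.array([0,0,-1.]);W=np.c_[x,y,np.cross(x,y)]
    L.append((M.T@(P-p)).round(4).tolist());Q.append(R.from_matrix(M.T@W).as_rotvec(degrees=True).round(1).tolist())
print(Q);print(L);print([-.8]*n)
E
python3 arc.py 18 -8 2
```

```text
t 7.97 pos [0.6205 0.01   0.2248] F [ 0.73 -0.07  0.64] tool angle 37.98 R 0.0723 j6 -0.29
[[-2.0, -0.0, 0.1], [0.0, -0.0, 0.1], [2.0, -0.0, 0.1], [4.0, -0.0, 0.1], [6.0, -0.0, 0.1], [8.0, -0.0, 0.1], [10.0, -0.0, 0.1], [12.0, -0.0, 0.1], [14.0, -0.0, 0.1], [16.0, -0.0, 0.1], [18.0, -0.0, 0.1], [20.0, -0.0, 0.1], [22.0, -0.0, 0.1]]
[[-0.0001, -0.0081, 0.0002], [-0.0001, -0.0104, 0.0009], [-0.0001, -0.0127, 0.0015], [-0.0001, -0.0151, 0.0021], [-0.0001, -0.0175, 0.0025], [-0.0001, -0.0199, 0.0029], [-0.0001, -0.0223, 0.0032], [-0.0001, -0.0247, 0.0034], [-0.0001, -0.0272, 0.0035], [-0.0001, -0.0296, 0.0036], [-0.0001, -0.032, 0.0035], [-0.0001, -0.0345, 0.0034], [-0.0001, -0.0369, 0.0032]]
[-0.8, -0.8, -0.8, -0.8, -0.8, -0.8, -0.8, -0.8, -0.8, -0.8, -0.8, -0.8, -0.8]
```

drive_tool(
  delta_rot=[
    [0,0,0],
    [0,0,0],
    [0,0,0],
    [2,0,0],
    [4,0,0],
    [6,0,0],
    [8,0,0],
    [10,0,0],
    [12,0,0],
    [14,0,0],
    [16,0,0],
    [18,0,0],
    [20,0,0],
    [22,0,0],
    [22,0,0],
  ],
  linear=[
    [0,-0.004,0.0003],
    [0,-0.008,0.0006],
    [0,-0.0104,0.0009],
    [0,-0.0127,0.0015],
    [0,-0.0151,0.0021],
    [0,-0.0175,0.0025],
    [0,-0.0199,0.0029],
    [0,-0.0223,0.0032],
    [0,-0.0247,0.0034],
    [0,-0.0272,0.0035],
    [0,-0.0296,0.0036],
    [0,-0.032,0.0035],
    [0,-0.0345,0.0034],
    [0,-0.0369,0.0032],
    [0,-0.0369,0.0032],
  ],
  gripper=[-0.8,-0.8,-0.8,-0.8,-0.8,-0.8,-0.8,-0.8,-0.8,-0.8,-0.8,-0.8,-0.8,-0.8,-0.8],
)

```text
t: 9.22
tool_pos: [0.6328, -0.0249, 0.2254]
tcp_rot: [0.05, 0.705, -0.05, 0.706]
force: [0.8, 4.1, 1.1]
gripper_width: 0.099
```

```bash
python3 arc.py -8 -24 2
```

```text
t 9.22 pos [ 0.6328 -0.0249  0.2254] F [0.76 4.13 1.13] tool angle 7.87 R 0.07 j6 0.04
[[1.9, 0.1, -0.0], [3.9, 0.1, -0.0], [5.9, 0.1, -0.0], [7.9, 0.1, -0.0], [9.9, 0.1, -0.0], [11.9, 0.1, -0.0], [13.9, 0.1, -0.0], [15.9, 0.1, -0.0]]
[[0.0004, -0.0025, 0.0003], [0.0004, -0.0049, 0.0008], [0.0004, -0.0073, 0.0013], [0.0004, -0.0097, 0.0017], [0.0004, -0.0121, 0.002], [0.0004, -0.0145, 0.0022], [0.0004, -0.0169, 0.0023], [0.0004, -0.0193, 0.0023]]
[-0.8, -0.8, -0.8, -0.8, -0.8, -0.8, -0.8, -0.8]
```

drive_tool(
  delta_rot=[
    [2,0,0],
    [4,0,0],
    [6,0,0],
    [8,0,0],
    [10,0,0],
    [12,0,0],
    [14,0,0],
    [16,0,0],
    [16,0,0],
  ],
  linear=[
    [0.0004,-0.0025,0.0003],
    [0.0004,-0.0049,0.0008],
    [0.0004,-0.0073,0.0013],
    [0.0004,-0.0097,0.0017],
    [0.0004,-0.0121,0.002],
    [0.0004,-0.0145,0.0022],
    [0.0004,-0.0169,0.0023],
    [0.0004,-0.0193,0.0023],
    [0.0004,-0.0193,0.0023],
  ],
  gripper=[-0.8,-0.8,-0.8,-0.8,-0.8,-0.8,-0.8,-0.8,-0.8],
)

```text
t: 9.97
tool_pos: [0.6327, -0.0444, 0.2254]
tcp_rot: [0.148, 0.691, -0.147, 0.693]
force: [1.9, 3.2, -0.3]
gripper_width: 0.099
```

```bash
python3 arc.py -24 -36 1.5
python3 - <<'E'
from h import *
a=viewer.camera("side");cv2.imwrite("pics/s4full.png",a)
a=cv2.resize(a[150:250,265:365],None,fx=6,fy=6,interpolation=cv2.INTER_CUBIC)
for i in range(0,100,10):
    cv2.putText(a,str(265+i),(i*6,8),0,.3,(0,255,255)); cv2.putText(a,str(150+i),(0,i*6+4),0,.3,(0,255,255))
cv2.imwrite("pics/s4.png",a)
E
```

```text
t 9.97 pos [ 0.6327 -0.0444  0.2254] F [ 1.9   3.21 -0.34] tool angle -8.11 R 0.0699 j6 0.29
[[1.4, 0.1, -0.1], [2.9, 0.1, -0.1], [4.4, 0.1, -0.1], [5.9, 0.1, -0.1], [7.4, 0.1, -0.1], [8.9, 0.1, -0.1], [10.4, 0.1, -0.1], [11.9, 0.1, -0.1]]
[[0.0004, -0.0019, 0.0002], [0.0004, -0.0037, 0.0007], [0.0004, -0.0055, 0.001], [0.0004, -0.0073, 0.0014], [0.0004, -0.0091, 0.0017], [0.0004, -0.0109, 0.0019], [0.0004, -0.0127, 0.0021], [0.0004, -0.0145, 0.0023]]
[-0.8, -0.8, -0.8, -0.8, -0.8, -0.8, -0.8, -0.8]
```

View pics/s4.png

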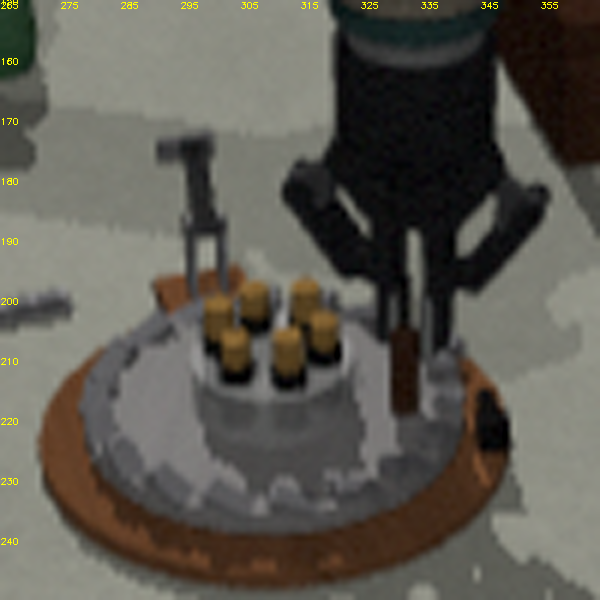

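drive_tool(
  delta_rot=[
    [1.5,0,0],
    [3,0,0],
    [4.5,0,0],
    [4.5,0,0],
  ],
  linear=[
    [0.0004,-0.0019,0.0002],
    [0.0004,-0.0037,0.0007],
    [0.0004,-0.0055,0.001],
    [0.0004,-0.0055,0.001],
  ],
  gripper=[-0.8,-0.8,-0.8,-0.8],
)

```text
t: 10.35
tool_pos: [0.6314, -0.0498, 0.2253]
tcp_rot: [0.175, 0.684, -0.174, 0.686]
force: [2.6, 3.6, 1.6]
gripper_width: 0.102
```

```bash
python3 arc.py -28.5 -40.5 1.5
```

```text
t 10.35 pos [ 0.6314 -0.0498  0.2253] F [2.59 3.64 1.61] tool angle -12.72 R 0.0696 j6 0.36
[[1.5, 0.1, -0.1], [3.0, 0.1, -0.1], [4.5, 0.1, -0.1], [6.0, 0.1, -0.1], [7.5, 0.1, -0.1], [9.0, 0.1, -0.1], [10.5, 0.1, -0.1], [12.0, 0.1, -0.1]]
[[0.0003, -0.0017, 0.0005], [0.0003, -0.0035, 0.0009], [0.0003, -0.0053, 0.0013], [0.0003, -0.0071, 0.0016], [0.0003, -0.0089, 0.0019], [0.0003, -0.0107, 0.0021], [0.0003, -0.0125, 0.0023], [0.0003, -0.0143, 0.0025]]
[-0.8, -0.8, -0.8, -0.8, -0.8, -0.8, -0.8, -0.8]
```

drive_tool(
  delta_rot=[
    [1.5,0,0],
    [3,0,0],
    [3,0,0],
  ],
  linear=[
    [0.0003,-0.0017,0.0005],
    [0.0003,-0.0035,0.0009],
    [0.0003,-0.0035,0.0009],
  ],
  gripper=[-0.8,-0.8,-0.8],
)

```text
t: 10.6
tool_pos: [0.6306, -0.0535, 0.2252]
tcp_rot: [0.193, 0.679, -0.192, 0.682]
force: [1.8, 3.8, 2.1]
gripper_width: 0.104
```

```bash
python3 arc.py -31.5 -37.5 1.5
```

```text
t 10.6 pos [ 0.6306 -0.0535  0.2252] F [1.8  3.81 2.08] tool angle -15.79 R 0.0697 j6 0.41
[[1.4, 0.2, -0.1], [2.9, 0.2, -0.1], [4.4, 0.2, -0.1], [5.9, 0.2, -0.1]]
[[0.0002, -0.0016, 0.0004], [0.0002, -0.0034, 0.0008], [0.0002, -0.0052, 0.0012], [0.0002, -0.007, 0.0015]]
[-0.8, -0.8, -0.8, -0.8]
```

drive_tool(
  delta_rot=[
    [1.5,0.2,-0.1],
    [3,0.2,-0.1],
    [3,0.2,-0.1],
  ],
  linear=[
    [0.0003,-0.0017,0.0004],
    [0.0003,-0.0035,0.0008],
    [0.0003,-0.0035,0.0008],
  ],
  gripper=[-0.8,-0.8,-0.8],
)

```text
t: 10.85
tool_pos: [0.6294, -0.0571, 0.225]
tcp_rot: [0.211, 0.675, -0.21, 0.675]
force: [1.2, 3.3, 1.3]
gripper_width: 0.102
```

```bash
python3 arc.py -34.5 -40.5 1.5
```

```text
t 10.85 pos [ 0.6294 -0.0571  0.225 ] F [1.24 3.32 1.29] tool angle -18.95 R 0.0696 j6 0.46
[[1.3, -0.0, -0.0], [2.8, -0.0, -0.0], [4.3, -0.0, -0.0], [5.8, -0.0, -0.0]]
[[-0.0, -0.0014, 0.0004], [-0.0, -0.0032, 0.0008], [-0.0, -0.005, 0.0012], [-0.0001, -0.0068, 0.0015]]
[-0.8, -0.8, -0.8, -0.8]
```

drive_tool(
  delta_rot=[
    [1.4,0,0],
    [2.8,0,0],
    [2.8,0,0],
  ],
  linear=[
    [0,-0.0016,0.0004],
    [0,-0.0032,0.0008],
    [0,-0.0032,0.0008],
  ],
  gripper=[-0.8,-0.8,-0.8],
)

```text
t: 11.1
tool_pos: [0.6282, -0.0604, 0.225]
tcp_rot: [0.228, 0.67, -0.227, 0.669]
force: [2.3, 3.7, 1.8]
gripper_width: 0.1
```

```bash
python3 arc.py -37.5 -42 1.5
```

```text
t 11.1 pos [ 0.6282 -0.0604  0.225 ] F [2.34 3.66 1.85] tool angle -21.83 R 0.0697 j6 0.5
[[1.5, -0.0, -0.0], [3.0, -0.0, -0.0], [4.5, -0.0, -0.0]]
[[0.0, -0.0016, 0.0004], [0.0, -0.0033, 0.0008], [0.0, -0.0051, 0.0012]]
[-0.8, -0.8, -0.8]
```

drive_tool(
  delta_rot=[
    [1.4,0,0],
    [2.8,0,0],
    [2.8,0,0],
  ],
  linear=[
    [0,-0.0016,0.0004],
    [0,-0.0032,0.0008],
    [0,-0.0032,0.0008],
  ],
  gripper=[-0.8,-0.8,-0.8],
)

```text
t: 11.35
tool_pos: [0.6268, -0.0637, 0.225]
tcp_rot: [0.244, 0.664, -0.244, 0.663]
force: [3.1, 3.3, 0.7]
gripper_width: 0.105
```

```bash
python3 arc.py -40.5 -45 1.5
python3 - <<'E'
from h import *
a=viewer.camera("side");cv2.imwrite("pics/s5full.png",a)
a=cv2.resize(a[190:240,320:360],None,fx=12,fy=12,interpolation=cv2.INTER_CUBIC)
for i in range(0,50,5):
    cv2.putText(a,str(320+i),(i*12,8),0,.3,(0,255,255)); cv2.putText(a,str(190+i),(0,i*12+4),0,.3,(0,255,255))
cv2.imwrite("pics/s5.png",a)
E
```

```text
t 11.35 pos [ 0.6268 -0.0637  0.225 ] F [3.13 3.33 0.68] tool angle -24.74 R 0.0697 j6 0.54
[[1.6, -0.0, -0.0], [3.1, -0.0, -0.0], [4.6, -0.0, -0.0]]
[[0.0, -0.0017, 0.0004], [0.0, -0.0035, 0.0008], [0.0, -0.0052, 0.0012]]
[-0.8, -0.8, -0.8]
```

View pics/s5.png

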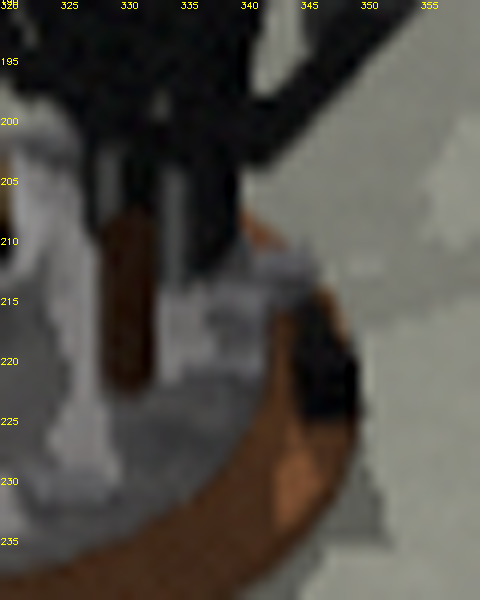

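The lug (343,212) is almost at the black shoe (347,219), so contact is close. I'll use fine steps now.

drive_tool(
  delta_rot=[
    [0.7,0,0],
    [1.4,0,0],
    [1.4,0,0],
  ],
  linear=[
    [0,-0.0008,0.0002],
    [0,-0.0016,0.0004],
    [0,-0.0016,0.0004],
  ],
  gripper=[-0.8,-0.8,-0.8],
)

```text
t: 11.65
tool_pos: [0.626, -0.0652, 0.225]
tcp_rot: [0.252, 0.661, -0.252, 0.66]
force: [3.5, 2.8, 1.4]
gripper_width: 0.107
```

drive_tool(
  delta_rot=[
    [0.7,0,0],
    [1.4,0,0],
    [1.4,0,0],
  ],
  linear=[
    [0,-0.0008,0.0002],
    [0,-0.0016,0.0004],
    [0,-0.0016,0.0004],
  ],
  gripper=[-0.8,-0.8,-0.8],
)

```text
t: 11.9
tool_pos: [0.6253, -0.0668, 0.225]
tcp_rot: [0.261, 0.658, -0.26, 0.657]
force: [3.0, 3.2, 1.1]
gripper_width: 0.098
```

```bash
python3 arc.py -43.5 -46.5 1.5
```

```text
t 11.9 pos [ 0.6253 -0.0668  0.225 ] F [2.95 3.21 1.12] tool angle -27.59 R 0.0697 j6 0.59
[[1.8, -0.0, -0.0], [3.3, -0.0, -0.0]]
[[0.0, -0.0019, 0.0005], [0.0, -0.0036, 0.0009]]
[-0.8, -0.8]
```

drive_tool(
  delta_rot=[
    [0.7,0,0],
    [1.5,0,0],
    [1.5,0,0],
  ],
  linear=[
    [0,-0.0008,0.0002],
    [0,-0.0017,0.0004],
    [0,-0.0017,0.0004],
  ],
  gripper=[-0.8,-0.8,-0.8],
)

```text
t: 12.15
tool_pos: [0.6243, -0.0684, 0.225]
tcp_rot: [0.269, 0.654, -0.269, 0.654]
force: [3.4, 3.1, 0.8]
gripper_width: 0.098
```

drive_tool(
  delta_rot=[
    [0.7,0,0],
    [1.5,0,0],
    [1.5,0,0],
  ],
  linear=[
    [0,-0.0008,0.0002],
    [0,-0.0017,0.0004],
    [0,-0.0017,0.0004],
  ],
  gripper=[-0.8,-0.8,-0.8],
)

```text
t: 12.4
tool_pos: [0.6234, -0.07, 0.225]
tcp_rot: [0.278, 0.65, -0.278, 0.65]
force: [4.2, 3.5, 1.1]
gripper_width: 0.1
```

drive_tool(
  delta_rot=[
    [0.4,0,0],
    [0.8,0,0],
    [0.8,0,0],
  ],
  linear=[
    [0,-0.0005,0.0001],
    [0,-0.001,0.0002],
    [0,-0.001,0.0002],
  ],
  gripper=[-0.8,-0.8,-0.8],
)

```text
t: 12.65
tool_pos: [0.6229, -0.0708, 0.2251]
tcp_rot: [0.283, 0.648, -0.282, 0.648]
force: [5.0, 4.4, -0.6]
gripper_width: 0.098
```

```bash
python3 arc.py -46 -48 1
```

```text
t 12.65 pos [ 0.6229 -0.0708  0.2251] F [ 5.04  4.44 -0.63] tool angle -31.41 R 0.0696 j6 0.65
[[-0.1, -0.0, -0.1], [0.9, -0.0, -0.1]]
[[0.0001, 0.0003, -0.0], [0.0001, -0.0009, 0.0003]]
[-0.8, -0.8]
```

Contact felt: the force rose from 4.5 to 6.7 N. One more millimetre.

drive_tool(
  delta_rot=[
    [0.4,0,0],
    [0.8,0,0],
    [0.8,0,0],
    [0.8,0,0],
  ],
  linear=[
    [0,-0.0005,0.0001],
    [0,-0.001,0.0002],
    [0,-0.001,0.0002],
    [0,-0.001,0.0002],
  ],
  gripper=[-0.8,-0.8,-0.8,-0.8],
)

```text
t: 12.98
tool_pos: [0.6225, -0.0713, 0.2251]
tcp_rot: [0.288, 0.646, -0.287, 0.646]
force: [4.9, 6.2, -0.1]
gripper_width: 0.102
```

```bash
python3 arc.py -47 -48 1
```

```text
t 12.98 pos [ 0.6225 -0.0713  0.2251] F [ 4.85  6.23 -0.08] tool angle -31.98 R 0.0695 j6 0.66
[[0.1, 0.0, -0.1]]
[[0.0001, -0.0002, 0.0002]]
[-0.8]
```

drive_tool(
  delta_rot=[
    [0.3,0,0],
    [0.3,0,0],
    [0.3,0,0],
    [0.3,0,0],
  ],
  linear=[
    [0,-0.0005,0.0001],
    [0,-0.0006,0.0001],
    [0,-0.0006,0.0001],
    [0,-0.0006,0.0001],
  ],
  gripper=[-0.8,-0.8,-0.8,-0.8],
)

```text
t: 13.32
tool_pos: [0.6223, -0.0715, 0.2251]
tcp_rot: [0.29, 0.645, -0.288, 0.646]
force: [5.9, 5.1, -0.5]
gripper_width: 0.104
```

drive_tool(
  delta_rot=[
    [0,0,0],
    [0,0,0],
    [0,0,0],
    [0,0,0],
    [0,0,0],
    [0,0,0],
    [0,0,0],
  ],
  linear=[
    [0,0.003,0],
    [0,0.007,0],
    [0,0.011,0.001],
    [-0.02,0.013,0.001],
    [-0.05,0.013,0.001],
    [-0.085,0.013,0.001],
    [-0.085,0.013,0.001],
  ],
  gripper=[-0.8,-0.8,-0.8,-0.8,-0.8,-0.8,-0.8],
)

```text
t: 13.9
tool_pos: [0.6334, -0.064, 0.3185]
tcp_rot: [0.291, 0.641, -0.287, 0.65]
force: [0.1, -0.7, 2.2]
gripper_width: 0.1
```

```bash
python3 - <<'E'
from h import *
togo([.5445,.1278,.327],97.3)
a=viewer.camera("side");cv2.imwrite("pics/s6full.png",a)
b=cv2.imread("pics/s5full.png")
f=lambda a:cv2.resize(a[165:240,285:360],None,fx=5,fy=5,interpolation=cv2.INTER_CUBIC)
cv2.imwrite("pics/s6.png",np.hstack([f(b),f(a)]))
E
```

```text
t 13.9 pos [ 0.6334 -0.064   0.3185] F [ 0.06 -0.75  2.2 ] j6 0.68
lin [-0.0099  0.0615 -0.2022] rot [-55.52   0.79  -0.25]
```

View pics/s6.png

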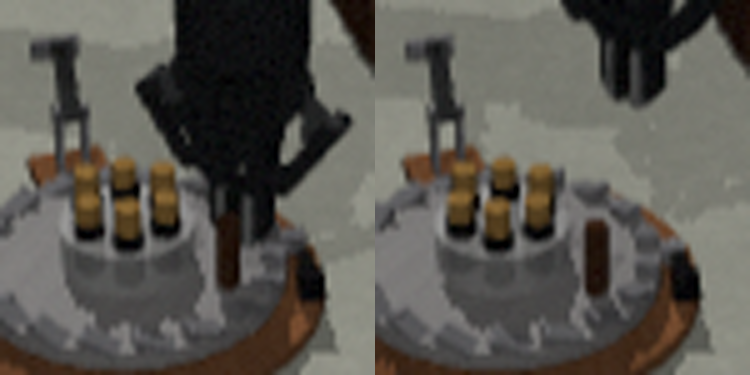

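The lug (pressed against the shoe) holds still, the pawl is still parked, and the gripper is clear. Now back to the pawl.

drive_tool(
  delta_rot=[
    [-7,0.1,0],
    [-14,0.2,0],
    [-21,0.3,0],
    [-28,0.4,0],
    [-35,0.5,-0.1],
    [-42,0.6,-0.2],
    [-49,0.7,-0.2],
    [-55.5,0.8,-0.2],
    [-55.5,0.8,-0.2],
    [-55.5,0.8,-0.2],
    [-55.5,0.8,-0.2],
    [-55.5,0.8,-0.2],
  ],
  linear=[
    [-0.01,0.01,-0.03],
    [-0.01,0.02,-0.06],
    [-0.01,0.03,-0.09],
    [-0.01,0.04,-0.12],
    [-0.01,0.05,-0.15],
    [-0.01,0.06,-0.18],
    [-0.01,0.0615,-0.202],
    [-0.01,0.0615,-0.202],
    [-0.01,0.0615,-0.202],
    [-0.01,0.0615,-0.202],
    [-0.01,0.0615,-0.202],
    [-0.01,0.0615,-0.202],
  ],
  gripper=[-0.8,-0.8,-0.8,-0.8,0,0.2,0.2,0.2,0.2,0.2,0.2,0.2],
)

```text
t: 14.95
tool_pos: [0.5447, 0.127, 0.3238]
tcp_rot: [-0.043, 0.707, 0.044, 0.704]
force: [-0.8, 0.2, -0.1]
gripper_width: 0.604
```

```bash
python3 - <<'E'
from h import *
togo([.5445,.1282,.242],97.3)
E
```

```text
t 14.95 pos [0.5447 0.127  0.3238] F [-0.76  0.23 -0.14] j6 0.04
lin [0.0818 0.0011 0.0003] rot [-0.23 -0.21 -0.09]
```

drive_tool(
  delta_rot=[
    [0,-0.2,0],
    [0,-0.2,0],
    [0,-0.2,0],
    [0,-0.2,0],
    [0,-0.2,0],
    [0,-0.2,0],
    [0,-0.2,0],
    [0,-0.2,0],
    [0,-0.2,0],
    [0,-0.2,0],
    [0,-0.2,0],
    [0,-0.2,0],
    [0,-0.2,0],
    [0,-0.2,0],
  ],
  linear=[
    [0.025,0.001,0],
    [0.05,0.001,0],
    [0.07,0.001,0],
    [0.08,0.001,0],
    [0.08,0.001,0],
    [0.08,0.001,0],
    [0.08,0.001,0],
    [0.08,0.001,0],
    [0.08,0.001,0],
    [0.08,0.001,0],
    [0.08,0.001,0],
    [0.08,0.001,0],
    [0.08,0.001,0],
    [0.08,0.001,0],
  ],
  gripper=[0.2,0.2,0.2,0.2,0,-0.2,-0.2,-0.25,-0.3,-0.35,-0.4,-0.5,-0.6,-0.6],
)

```text
t: 16.12
tool_pos: [0.5451, 0.1281, 0.2461]
tcp_rot: [-0.043, 0.704, 0.044, 0.708]
force: [5.4, 0.4, 5.3]
gripper_width: 0.326
```

drive_tool(
  delta_rot=[
    [0,0,0],
    [0,0,0],
    [0,0,0],
    [0,0,0],
    [0,0,0],
    [0,0,0],
    [0,0,0],
    [0,0,0],
    [0,0,0],
    [0,0,0],
    [0,0,0],
  ],
  linear=[
    [-0.0034,-0.0032,0],
    [-0.0066,-0.0064,0],
    [-0.0091,-0.0098,0],
    [-0.0114,-0.0133,0],
    [-0.0133,-0.017,0],
    [-0.0149,-0.0209,0],
    [-0.0162,-0.0249,0],
    [-0.0171,-0.029,0],
    [-0.0176,-0.0331,0],
    [-0.0178,-0.0373,0],
    [-0.0178,-0.0373,0],
  ],
  gripper=[-0.6,-0.6,-0.6,-0.6,-0.6,-0.6,-0.6,-0.6,-0.6,-0.6,-0.6],
)

```text
t: 17.03
tool_pos: [0.5494, 0.0911, 0.2631]
tcp_rot: [-0.042, 0.704, 0.045, 0.707]
force: [3.7, 4.7, -4.6]
gripper_width: 0.32
```

drive_tool(
  delta_rot=[
    [0,0,0],
    [0,0,0],
    [0,0,0],
    [0,0,0],
    [0,0,0],
    [0,0,0],
    [0,0,0],
    [0,0,0],
    [0,0,0],
  ],
  linear=[
    [0.0002,-0.0042,0],
    [0.0007,-0.0083,0],
    [0.0016,-0.0124,0],
    [0.0029,-0.0164,0],
    [0.0045,-0.0203,0],
    [0.0064,-0.024,0],
    [0.0087,-0.0276,0],
    [0.0112,-0.0309,0],
    [0.0112,-0.0309,0],
  ],
  gripper=[-0.6,-0.6,-0.6,-0.6,-0.6,-0.6,-0.6,-0.6,-0.6],
)

```text
t: 17.78
tool_pos: [0.5534, 0.059, 0.2541]
tcp_rot: [-0.042, 0.704, 0.044, 0.707]
force: [-6.9, -4.1, 15.3]
gripper_width: 0.304
```

```bash
python3 - <<'E'
from h import *
a=viewer.camera("side");s=manip.sense();print(s["tool_pos"].round(4),np.round(s["force"],2),s["gripper_width"])
cv2.imwrite("pics/s7full.png",a)
a=cv2.resize(a[150:220,265:345],None,fx=8,fy=8,interpolation=cv2.INTER_CUBIC)
for i in range(0,80,10):
    cv2.putText(a,str(265+i),(i*8,8),0,.3,(0,255,255)); cv2.putText(a,str(150+i),(0,i*8+4),0,.3,(0,255,255))
cv2.imwrite("pics/s7.png",a)
e=np.array([np.cos(np.radians(97.3)),np.sin(np.radians(97.3))]);H=np.r_[C+.13*e,.052]
for q in(0,.2,.4,.6): al=np.pi-.46-q; print(q,proj("side",H+np.r_[e*.048*np.cos(al),.048*np.sin(al)]))
print(proj("side",s["tool_pos"]-[0,0,.17]))
E
```

```text
[0.5533 0.0592 0.2542] [-5.62 -5.33 14.28] 0.30207667674758043
0 [301.17621291 188.54971979]
0.2 [300.61925992 185.49238112]
0.4 [299.9402474  182.52930803]
0.6 [299.16933001 179.78989433]
[300.94995838 184.29024503]
```

View pics/s7.png

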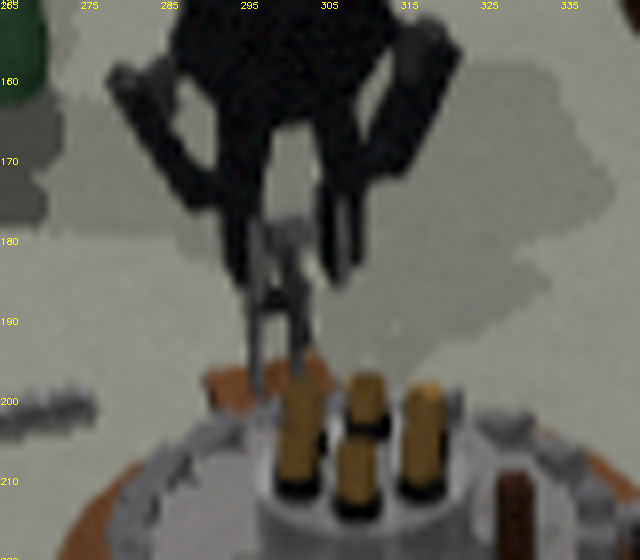

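The bar (300,178.5) is still between the pads, about 6 px above the tips, but the pawl is still raised (around 0.65 rad). It has lagged because the bar doesn't turn freely in the pads. I'll finish by turning the tool with the pawl about the hinge.

drive_tool(
  delta_rot=[
    [0,0,3],
    [0,0,6],
    [0,0,9],
    [0,0,12],
    [0,0,12],
  ],
  linear=[
    [0.0021,-0.0105,0],
    [0.0048,-0.0209,0],
    [0.008,-0.0312,0],
    [0.0118,-0.0412,0],
    [0.0118,-0.0412,0],
  ],
  gripper=[-0.6,-0.6,-0.6,-0.6,-0.6],
)

```text
t: 18.25
tool_pos: [0.5582, 0.0168, 0.2419]
tcp_rot: [0.033, 0.705, 0.118, 0.698]
force: [-0.5, 1.8, 4.0]
gripper_width: 0.303
```

```bash
cat > bar.py <<'E'
from h import *
a=viewer.camera("side");s=manip.sense();p=s["tool_pos"];M=R.from_quat(s["tcp_rot"]).as_matrix()
print(s["t"],p.round(4),np.round(s["force"],2),round(s["gripper_width"],3),M.round(2).tolist(),s["joint_positions"].round(2))
e=np.array([np.cos(np.radians(97.3)),np.sin(np.radians(97.3))]);H=np.r_[C+.13*e,.052]
print("hinge in tool",(M.T@(H-p)).round(4))
print("grasp pt",(p+M@[.155,0,0]).round(4),proj("side",p+M@[.155,0,0]),"tip",proj("side",p+M@[.173,0,0]))
u0,v0=285,160
c=a[v0:v0+50,u0:u0+40];cv2.imwrite("pics/bar_%.2f.png"%s["t"],cv2.resize(c,None,fx=12,fy=12,interpolation=cv2.INTER_CUBIC))
g=c[:,:,:].astype(int).sum(2)//3
print("cols",list(range(292,310)))
for v in range(165,202): print(v,*["%3d"%x for x in g[v-v0,292-u0:310-u0]])
E
python3 bar.py
```

```text
18.3 [0.5582 0.0175 0.2422] [-2.93  1.07  4.78] 0.297 [[-0.02, -0.12, 0.99], [0.21, 0.97, 0.12], [-0.98, 0.21, 0.0]] [-0.07  0.27  1.5   0.21  1.42 -0.23]
hinge in tool [ 0.2023  0.0362 -0.0025]
grasp pt [0.5548 0.0498 0.0907] [301.82030338 183.93708853] tip [301.70246679 188.26014237]
cols [292, 293, 294, 295, 296, 297, 298, 299, 300, 301, 302, 303, 304, 305, 306, 307, 308, 309]
165  15  10  10   7  15  13  15   7  14   7  12   8  14  13  10  11  15  10
166  11  13  10  15   8  16   5   7   7   9  10  12   9  12   9   8   6  11
167  12  11   9  13  16   9  12   3   9   4  18   9   9  12   8  11   4   5
168  43  15  15  11   8   9  15  10  13  16  16  12  10  14  11   6  16   6
169  91  42  12  12  10  14   4   9  10  14  12  13  14   6   7  12   3   3
170 117  67  17  12  10  10   7   7  14   9   3   7  10  11  12  13   7   9
171 116  77  17  10  11  10   6  11   7   5  12   9   8   5  14   5   4  12
172 117  91  18   8  16   5  13  16  12  11  38  78  76  77  17  10  12   4
173 117  83  18  11   4  13  10  10  14  74  91 117 116 115  23  11   8  14
174 118  57  18  11  14   8  16  
[... 1394 characters left out ...]
 117 119 118 119
193 141 140 139 138  49  74 120 122 121  41  38  34  96 120 118 121 120 118
194 141 142 140 140  52  72 107 105 103  42  31  32  56 107 121 121 120 116
195 126 124 122 119  51  74  76  66  62  44  29  36  51  79 118 120 119 118
196  95  84  76  70  50  69  58  58  57  48  37  36  49  64 106 118 117 109
197  72  73  69  69  54  70  60  57  59  53  53  63  74  62  81 102 104  94
198  69  72  69  70  54  61  58  62  56  58  57  93  92  59  70  83  80  86
199  71  70  69  71  58  61  62  83  55  58  60  83  80  58  83 100  66  60
200  62  80  72  69  76  76  78  97  63  56  58  59  49  61  95  92  65  58
201  77  90  84  83  91  97  98  93  69  58  57  58  51  63 101  91  39  61
```

Rigid turning works: forces fell to about 5 N and the bar moved down to row 181.5, which is about 0.46 rad. Continuing.

drive_tool(
  delta_rot=[
    [0,0,3],
    [0,0,6],
    [0,0,9],
    [0,0,12],
    [0,0,12],
  ],
  linear=[
    [0.0021,-0.0105,0],
    [0.0048,-0.0209,0],
    [0.008,-0.0312,0],
    [0.0118,-0.0412,0],
    [0.0118,-0.0412,0],
  ],
  gripper=[-0.6,-0.6,-0.6,-0.6,-0.6],
)

```text
t: 18.72
tool_pos: [0.5628, -0.0208, 0.2214]
tcp_rot: [0.106, 0.699, 0.189, 0.682]
force: [0.8, 1.6, 4.1]
gripper_width: 0.297
```

```bash
sed -i 's/range(165,202)/range(178,194)/' bar.py; python3 bar.py
```

```text
18.7667 [ 0.5628 -0.0201  0.2219] [0.56 0.19 4.83] 0.3 [[-0.05, -0.11, 0.99], [0.4, 0.91, 0.12], [-0.91, 0.41, 0.0]] [-0.18  0.33  1.48  0.4   1.47 -0.37]
hinge in tool [ 0.2023  0.0365 -0.0023]
grasp pt [0.5555 0.0425 0.0803] [302.54694575 188.0075797 ] tip [302.0870478  191.40799764]
cols [292, 293, 294, 295, 296, 297, 298, 299, 300, 301, 302, 303, 304, 305, 306, 307, 308, 309]
178 118 119 118  34   9  10   2  10  12  13   8   7   7  10  13   9   6   7
179 114 119 110  37  10  10   9  14   6  14   3  11  10  40  39  27  10   7
180  96 107  82  17   4   4   6  12  11  15   3  42  78  90  90  61  18   3
181  51  72  53   9  11   7  10  12  17  12   8  90 118 119 107  65  17   8
182  16  20  15  11  11   5  16   8  11  10  19 108 106 106  78  27   8   4
183  14  19  15  15  14  11  10   8  12   7  42  83  75  74  38  13   7   6
184  15  18  15  17   6  14  14   9  10  27  54  59  60  57  28   9   8  10
185  11  11  14  13  14  10  15   9  11  48  57  56  55  54  34   8   8  18
186  12   8  10   8  11  12  12  10  32  52  53  47  66  66  25   5   7  39
187  15  15  14  11  17  11  10  14  37  45  40  46  98  90  17   9   8  46
188  59  81  28  11  17  14  20  35  18  28  28  51 120 114  21   7   7  50
189 105 121  55  14  13  19  40  49  26  26  25  49 118 119  46   9  16  50
190 124 124  71  19  11  18  49  43  30  21  28  41 103 120  66  12  18  50
191 124 123  94  19  13  23  53  43  23  23  30  27  65 120  92  20  23  50
192 124 123 120  45   8  30  54  39  46  32  29  29  60 118 119  47  48  73
193 120 120 120  93  27  42  53  41  95  35  28  30  82 119 121  93  92 104
```

drive_tool(
  delta_rot=[
    [0,0,1.5],
    [0,0,3],
    [0,0,3],
  ],
  linear=[
    [0.001,-0.0053,0],
    [0.0021,-0.0105,0],
    [0.0021,-0.0105,0],
  ],
  gripper=[-0.6,-0.6,-0.6],
)

```text
t: 19.02
tool_pos: [0.5638, -0.0288, 0.2158]
tcp_rot: [0.124, 0.696, 0.206, 0.677]
force: [-1.0, 0.8, 5.3]
gripper_width: 0.302
```

drive_tool(
  delta_rot=[
    [0,0,1],
    [0,0,2],
    [0,0,2],
  ],
  linear=[
    [0.0007,-0.0035,0],
    [0.0014,-0.007,0],
    [0.0014,-0.007,0],
  ],
  gripper=[-0.6,-0.6,-0.6],
)

```text
t: 19.27
tool_pos: [0.5646, -0.0338, 0.2124]
tcp_rot: [0.136, 0.693, 0.219, 0.673]
force: [-2.9, 1.5, 9.3]
gripper_width: 0.299
```

```bash
python3 bar.py
```

```text
19.3167 [ 0.5646 -0.0336  0.2125] [-2.69  1.44  8.09] 0.305 [[-0.06, -0.11, 0.99], [0.48, 0.87, 0.12], [-0.87, 0.48, 0.0]] [-0.21  0.36  1.47  0.48  1.5  -0.42]
hinge in tool [ 0.203   0.0352 -0.0023]
grasp pt [0.5558 0.041  0.0769] [302.75127205 189.19967103] tip [302.15280821 192.16812268]
cols [292, 293, 294, 295, 296, 297, 298, 299, 300, 301, 302, 303, 304, 305, 306, 307, 308, 309]
178  23  27  11  14  10  11  12  10  10   3  15   3   7   6   7   4  12  11
179  47  82  45  12  10  10  12  11  11   6  10   8  10   9  11  12  12  11
180  81 116  93  44   9   7   4   9   4   8  15  11   5  13  10  14  12  10
181  77 119 120  60  12  11   9  14   5   5  12  13   7   7  13   8  11  13
182  29 101 103  36   6   6   3   6   6   7   8   9  39  38  53  20   9  15
183  16  51  50  18   7  13   8   5   7   9  11  15  70  67  74  22  16   7
184   6  18   8  17  13  11   6  13   4  11   8  30  68  70  53  12  10  11
185  11  15   9  18  12   5   7   5  12   6   9  39  57  56  42  13  12  13
186  10  11  14  12   8  14  11   4  13  16  26  49  54  55  36   7   4  10
187  13  12  12  11  11   8   7  13  14  21  32  54  65  76  34  14   8  24
188  10   6  10  10  15   8  11  13  14  30  31  55  98 108  21   7  10  31
189   9  13  12   8  11   5  11  14  19  27  27  41 121 120  32   4   7  34
190  62  80  45  11  10   7  25  37  23  24  24  27 119 121  56   7   7  44
191 108 121  78  19  15   7  41  47  22  24  25  28 104 122  78  10  15  49
192 123 121 105  23   2  15  47  47  28  27  24  26  65 120 106  21  18  49
193 122 121 122  49   3  16  50  40  67  34  26  28  50 123 122  51  48  65
```

drive_tool(
  delta_rot=[
    [0,0,0.7],
    [0,0,0.7],
    [0,0,0.7],
  ],
  linear=[
    [0.0005,-0.0025,0],
    [0.0005,-0.0025,0],
    [0.0005,-0.0025,0],
  ],
  gripper=[-0.6,-0.6,-0.6],
)

```text
t: 19.57
tool_pos: [0.5649, -0.035, 0.2118]
tcp_rot: [0.139, 0.693, 0.222, 0.672]
force: [-1.9, 0.7, 6.8]
gripper_width: 0.297
```

drive_tool(
  delta_rot=[
    [0,0,0.6],
    [0,0,1.2],
    [0,0,1.2],
  ],
  linear=[
    [0.0004,-0.0021,0],
    [0.0008,-0.0042,0],
    [0.0008,-0.0042,0],
  ],
  gripper=[-0.6,-0.6,-0.6],
)

```text
t: 19.82
tool_pos: [0.5653, -0.0378, 0.2099]
tcp_rot: [0.146, 0.691, 0.23, 0.669]
force: [-2.6, 0.7, 8.1]
gripper_width: 0.299
```

```bash
python3 bar.py|grep -v '^1[789]. \|^cols'
```

```text
19.8667 [ 0.5653 -0.0377  0.2099] [-2.27 -0.27  7.48] 0.297 [[-0.06, -0.11, 0.99], [0.51, 0.85, 0.12], [-0.86, 0.51, 0.0]] [-0.22  0.37  1.47  0.5   1.51 -0.43]
hinge in tool [ 0.2039  0.0337 -0.0022]
grasp pt [0.5558 0.0412 0.0768] [302.74195352 189.2121974 ] tip [302.08981044 192.02478569]
```

```bash
python3 - <<'E'
from h import *
b=viewer.camera("side");s=manip.sense();print(np.round(s["force"],2),s["t"])
a=cv2.imread("pics/side0.png")
for v in range(180,196): print(v,(a[v,295:308].astype(int).sum(1)//3).tolist(),(b[v,295:308].astype(int).sum(1)//3).tolist())
f=lambda a:cv2.resize(a[165:215,270:320],None,fx=8,fy=8,interpolation=cv2.INTER_CUBIC)
cv2.imwrite("pics/s8.png",np.hstack([f(a),f(b)]))
E
```

```text
[-2.49  0.48  6.59] 19.9167
180 [132, 132, 131, 133, 135, 133, 132, 134, 134, 130, 134, 134, 132] [28, 6, 6, 11, 12, 10, 7, 14, 2, 10, 11, 9, 11]
181 [134, 135, 130, 131, 131, 132, 134, 132, 132, 133, 132, 133, 134] [42, 5, 8, 7, 3, 14, 8, 12, 7, 10, 10, 10, 11]
182 [134, 135, 135, 132, 130, 134, 133, 133, 134, 132, 127, 129, 130] [37, 10, 16, 7, 9, 8, 9, 10, 12, 11, 2, 18, 8]
183 [136, 134, 132, 129, 126, 125, 125, 122, 120, 113, 104, 112, 132] [19, 11, 12, 7, 3, 3, 13, 10, 9, 30, 51, 40, 12]
184 [134, 115, 114, 110, 105, 102, 95, 89, 84, 83, 79, 89, 132] [15, 9, 9, 11, 9, 6, 5, 7, 18, 52, 68, 54, 10]
185 [118, 90, 72, 77, 78, 74, 74, 70, 67, 68, 66, 65, 123] [13, 12, 13, 9, 13, 11, 5, 11, 25, 57, 56, 43, 14]
186 [89, 89, 61, 69, 67, 67, 65, 63, 62, 62, 60, 61, 110] [12, 13, 8, 9, 6, 10, 10, 7, 44, 55, 56, 36, 8]
187 [90, 72, 51, 58, 58, 56, 50, 49, 59, 80, 96, 94, 119] [17, 11, 8, 9, 13, 11, 11, 21, 54, 62, 75, 31, 10]
188 [86, 45, 48, 45, 50, 45, 35, 31, 57, 117, 134, 135, 133] [13, 4, 8, 13, 14, 6, 24, 33, 52, 98, 108, 21, 6]
189 [97, 44, 61, 36, 44, 38, 29, 29, 46, 134, 134, 134, 132] [10, 11, 13, 13, 14, 22, 25, 24, 44, 118, 120, 34, 10]
190 [113, 47, 79, 72, 39, 43, 26, 30, 29, 132, 133, 134, 132] [16, 9, 15, 19, 30, 27, 26, 28, 25, 118, 120, 54, 10]
191 [114, 51, 78, 120, 56, 43, 23, 31, 29, 117, 134, 135, 133] [18, 5, 6, 39, 48, 26, 24, 25, 27, 105, 121, 81, 18]
192 [122, 49, 78, 136, 109, 58, 32, 30, 30, 74, 133, 136, 135] [22, 12, 14, 47, 45, 36, 25, 27, 25, 64, 119, 106, 19]
193 [134, 53, 78, 136, 137, 108, 41, 32, 31, 51, 124, 128, 137] [48, 10, 19, 47, 41, 67, 36, 22, 26, 48, 121, 122, 49]
194 [136, 53, 79, 120, 117, 114, 44, 30, 36, 51, 106, 116, 130] [96, 35, 32, 51, 34, 82, 38, 27, 28, 52, 109, 123, 98]
195 [116, 50, 73, 80, 68, 60, 37, 27, 32, 55, 80, 114, 122] [102, 48, 49, 49, 34, 60, 38, 27, 27, 57, 82, 120, 121]
```

View pics/s8.png

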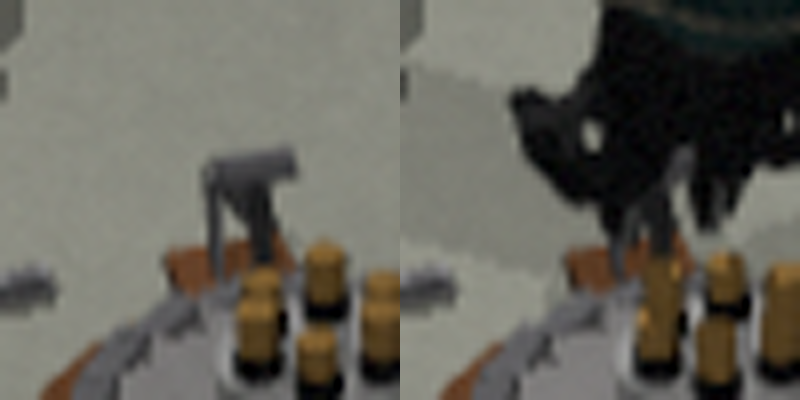

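drive_tool(
  delta_rot=[
    [0,0,1],
    [0,0,2],
    [0,0,2],
  ],
  linear=[
    [0.0008,-0.0035,0],
    [0.0016,-0.007,0],
    [0.0016,-0.007,0],
  ],
  gripper=[-0.6,-0.6,-0.6],
)

```text
t: 20.17
tool_pos: [0.5661, -0.0424, 0.2064]
tcp_rot: [0.157, 0.689, 0.242, 0.665]
force: [-4.3, 0.6, 11.4]
gripper_width: 0.302
```

```bash
python3 bar.py|grep -v '^cols'|cut -c1-240
```

```text
20.2167 [ 0.5661 -0.0423  0.2065] [-4.02  0.06 11.82] 0.301 [[-0.07, -0.11, 0.99], [0.54, 0.83, 0.12], [-0.84, 0.54, 0.0]] [-0.24  0.38  1.46  0.53  1.52 -0.45]
hinge in tool [ 0.2047  0.0323 -0.0022]
grasp pt [0.5559 0.0411 0.0763] [302.78995959 189.3612324 ] tip [302.08305246 191.99606167]
178  31  25  17   6   9   3  10   5   4   8   3  10   7  11  12   4  11  10
179  31  19  15  13  11  15  11   5   6  11   8  12  12   6  10  14   9  11
180  29  48  18  15   9  10  11   1  12  12  13  12   9  11   7   9   9  13
181  36  95  68  27  13   4   9  12  13   9   8   9   6   9   8   6  10   8
182  41 109 115  41  11  11  14   8  14   8   8   6   4   3  10   9   5  12
183  13  76 104  39  10   9   9  11  11  10  13   9   5   3  33  11  11  10
184  16  31  53  15   8   6   7   7   5   9  10  10   7  36  48  11  10   6
185  11  15  10  18  13   7  12  13  16   7  12   5  29  57  41   9  11  13
186  11  11  11  10  17   9   6  12  11  11  14  18  46  56  32  10   8   9
187  10  12  10  10  16  12   9   7  13   8  11  35  67  76  34  14  14  17
188   9   9  14  14   9  10  14   8  12  17  21  50  99 110  17   6   6  28
189   5  10   8   6   5   8  13   7   7  23  25  41 120 120  36  12   7  37
190  11  11  26   7   8  11  16  21  24  27  25  23 117 121  54  16   1  37
191  82  79  66  13   4   7  29  38  31  21  22  23 104 121  81  13  14  40
192 124 122 106  18   6  10  40  48  19  27  26  27  65 118 104  22  18  47
193 124 121 122  49  14  21  47  44  60  30  27  27  49 118 122  50  49  62
```

Pressing further only raised the force (5 → 12 N) and the bar didn't move, so the pawl is resting on the teeth. I'll ease off, open and withdraw.

drive_tool(
  delta_rot=[
    [0,0,-1],
    [0,0,-2],
    [0,0,-2],
    [0,0,-2],
    [0,0,-2],
    [0,0,-2],
    [0,0,-2],
    [0,0,-2],
    [0,0,-2],
    [0,0,-2],
  ],
  linear=[
    [-0.0008,0.0035,0],
    [-0.0015,0.0065,0],
    [-0.0015,0.0065,0],
    [-0.0015,0.0065,0],
    [-0.0015,0.0065,0],
    [-0.0015,0.0065,0],
    [-0.0015,0.0065,0],
    [-0.0015,0.0065,0],
    [-0.0015,0.0065,0],
    [-0.0015,0.0065,0],
  ],
  gripper=[-0.6,-0.6,-0.6,-0.3,-0.2,0,0.1,0.2,0.2,0.2],
)

```text
t: 21.05
tool_pos: [0.5655, -0.0378, 0.2112]
tcp_rot: [0.145, 0.691, 0.23, 0.669]
force: [0.3, 1.0, -0.6]
gripper_width: 0.604
```

```bash
python3 bar.py|grep -v '^cols'|cut -c1-240
```

```text
21.1 [ 0.5655 -0.0378  0.2113] [ 1.24 -0.13  0.08] 0.599 [[-0.06, -0.11, 0.99], [0.51, 0.85, 0.12], [-0.86, 0.51, 0.0]] [-0.22  0.37  1.47  0.5   1.51 -0.43]
hinge in tool [ 0.2052  0.0331 -0.0023]
grasp pt [0.5559 0.041  0.0781] [302.7836728  188.85688991] tip [302.12912183 191.6764087 ]
178  29  25  15  12  10   9  10   4  13  14   9  10   7   9   6   9   7   9
179  77  39  10  11  16   9  15   1   3  10   7  10   5   9  12   8   8   4
180 100  36   7  12   6  11  13   7   5  10   8   9  14   7   5   8   8   5
181  54  14  11  12   7  11   9   7   6  15  11  12   7   9  12  12  13   6
182  13   6  10   9   1  10   7  11  11  13   9  15   8  32  34  57  59  76
183  11   8  10   5  12  15  11  18   9  12   9  29  48  59  68 102 104 118
184  17   9  13   7  14  16   9   6  12   4  28  51  68  68  75 118 118 121
185  15  12   9   9  13  12   5  12   9  21  51  57  56  57  57 112 121 120
186  17  15   3  12   7  12   8  12  21  42  55  56  54  53  54 108 121 121
187  10  10  12  14   9  11  29  30  38  46  46  54  75  88  87 119 122 121
188   9   7  10   9  11  18  34  49  46  33  33  52 108 120 122 121 122 121
189  12  12   4  12  17  52  29  46  39  26  28  42 120 119 121 120 119 120
190   9   5  15  33  21  72  66  38  38  24  28  25 118 120 120 119 119 119
191  12  12  37  48  24  71 107  51  37  23  26  27 104 120 119 120 119 119
192  17  15  48  48  28  72 121  98  53  24  25  29  64 121 121 121 123 120
193   9  20  48  46  36  71 122 123  97  39  27  27  45 120 122 123 122 121
```

drive_tool(
  delta_rot=[
    [0,0,0],
    [0,0,0],
    [0,0,0],
    [0,0,0],
    [0,0,0],
    [0,0,0],
    [0,0,0],
    [0,0,0],
    [0,0,0],
    [0,0,0],
  ],
  linear=[
    [-0.015,0,0],
    [-0.035,0,0],
    [-0.06,0,0],
    [-0.09,0,0],
    [-0.12,-0.02,0],
    [-0.15,-0.05,0],
    [-0.18,-0.08,0],
    [-0.2,-0.1,0],
    [-0.2,-0.1,0],
    [-0.2,-0.1,0],
  ],
  gripper=[0.2,0.2,0.2,0.2,0.2,0.2,0.2,0.2,0.2,0.2],
)

```text
t: 21.93
tool_pos: [0.5885, -0.2262, 0.3318]
tcp_rot: [0.146, 0.691, 0.229, 0.67]
force: [0.1, -0.4, 0.2]
gripper_width: 0.597
```

```bash
python3 - <<'E'
from h import *
s=manip.sense();print(s["t"],s["tool_pos"],np.round(s["force"],2))
b=viewer.camera("side");cv2.imwrite("pics/s9full.png",b)
a=cv2.imread("pics/side0.png");k=cv2.imread("pics/s6full.png")
g=lambda im:im.astype(int).sum(2)//3
for v in range(180,196): print(v,g(a)[v,293:309].tolist(),g(b)[v,293:309].tolist())
# lug/peg vs after push (s6)
d=np.abs(g(b)-g(k))[205:232,322:352];print("peg/lug diff vs after push: max",d.max(),"n>25",(d>25).sum())
for nm,(u,v,w,h) in dict(dish=(295,250,40,32),jar=(364,285,35,35),lip=(362,214,20,30),brush=(222,348,120,40),bottle=(250,125,25,42),clip=(253,193,26,16)).items():
    d=np.abs(g(b)-g(a))[v:v+h,u:u+w];print(nm,d.mean().round(1),(d>40).sum())
E
```

```text
21.9333 [ 0.58851407 -0.22622612  0.33176274] [ 0.14 -0.35  0.17]
180 [132, 132, 132, 132, 131, 133, 135, 133, 132, 134, 134, 130, 134, 134, 132, 132] [137, 137, 136, 137, 136, 140, 139, 139, 139, 39, 3, 10, 7, 13, 13, 8]
181 [132, 131, 134, 135, 130, 131, 131, 132, 134, 132, 132, 133, 132, 133, 134, 132] [140, 138, 140, 139, 136, 139, 137, 138, 141, 65, 13, 9, 13, 7, 8, 16]
182 [134, 135, 134, 135, 135, 132, 130, 134, 133, 133, 134, 132, 127, 129, 130, 130] [141, 141, 141, 140, 138, 138, 137, 138, 138, 105, 25, 11, 12, 8, 14, 12]
183 [136, 135, 136, 134, 132, 129, 126, 125, 125, 122, 120, 113, 104, 112, 132, 130] [141, 142, 140, 139, 134, 129, 130, 129, 126, 117, 26, 12, 13, 13, 13, 12]
184 [133, 137, 134, 115, 114, 110, 105, 102, 95, 89, 84, 83, 79, 89, 132, 133] [133, 133, 134, 121, 108, 99, 99, 98, 87, 75, 29, 12, 11, 14, 8, 12]
185 [137, 135, 118, 90, 72, 77, 78, 74, 74, 70, 67, 68, 66, 65, 123, 135] [122, 122, 107, 88, 64, 65, 64, 63, 61, 58, 33, 13, 10, 11, 14, 4]
186 [134, 134, 89, 89, 61, 69, 67, 67, 65, 63, 62, 62, 60, 61, 110, 134] [119, 120, 82, 80, 53, 58, 57, 57, 57, 54
[... 777 characters left out ...]
, 49, 78, 136, 109, 58, 32, 30, 30, 74, 133, 136, 135, 134] [122, 120, 110, 44, 70, 122, 99, 51, 27, 27, 27, 65, 118, 120, 119, 120]
193 [135, 135, 134, 53, 78, 136, 137, 108, 41, 32, 31, 51, 124, 128, 137, 135] [120, 120, 119, 50, 73, 120, 122, 98, 38, 26, 29, 47, 119, 118, 124, 120]
194 [134, 137, 136, 53, 79, 120, 117, 114, 44, 30, 36, 51, 106, 116, 130, 136] [120, 124, 123, 48, 71, 111, 107, 104, 42, 24, 28, 50, 111, 122, 123, 122]
195 [122, 119, 116, 50, 73, 80, 68, 60, 37, 27, 32, 55, 80, 114, 122, 126] [108, 103, 102, 46, 65, 79, 70, 62, 36, 24, 28, 56, 82, 118, 122, 121]
peg/lug diff vs after push: max 25 n>25 0
dish 4.9 0
jar 9.1 99
lip 6.5 0
brush 6.1 118
bottle 23.9 267
clip 8.3 0
```

```bash
python3 - <<'E'
from h import *
for f in("side0","s6full","s9full"):
    h=cv2.cvtColor(cv2.imread(f"pics/{f}.png"),cv2.COLOR_BGR2HSV);m=cv2.inRange(h,(45,80,20),(85,255,255))[120:175,240:290]
    j=cv2.inRange(h[282:325,360:400],(0,0,150),(180,60,255))
    print(f,np.argwhere(m).mean(0).round(1),m.sum()//255,np.argwhere(j).mean(0).round(1),j.sum()//255)
workorder.job_done()
E
```

```text
side0 [28.9 21.7] 371 [11.4 15.3] 52
s6full [28.9 21.7] 371 [10. 37.] 1
s9full [31.1 21.7] 325 [11.3 23.4] 196
the job is handed in; nothing more can be done
```

The job is handed in at about 22 s of the 72 s allowed. The pawl is back down on the teeth, the lug is pressed into the buffer and the gripper is clear of everything. I got no verdict back, so this rests on my own checks.

**What I did**
- **Parking the pawl:** I pinched the pawl by its bar and carried it over. The picture put it at about 2.0 rad, with the buffer still free.
- **Winding back:** I pushed the peg about 60° clockwise. The push force held at about 4.5 N, then rose to about 7.8 N when the lug met the buffer.
- **Lowering the pawl:** I lowered it gripped all the way until it rested on the teeth, eased off, opened the gripper and withdrew.

**Last checks**
- The bar's pixels match its starting rest position, and peg and lug have not moved since the push.
- The wrist force is about zero.
- The dish, lipstick and clip areas are unchanged in the picture.

**Where checks disagreed or fell short**
- **Buffer depth:** the force suggests about 2 mm, but the tool travel suggests about 3.3 mm. The true value is probably in between.
- **Lowering grip:** while lowering, the bar did not turn freely between the pads, and the tool met about 15 N. I finished by turning the tool together with the pawl about its hinge, which brought the force down to about 5 N.
- **Contact on the teeth:** I confirmed it by pressing until the tool force reached about 12 N.
- **Bottle and jar:** my colour check of these two in the last picture was inconclusive. The bottle's outline shifted 2 px and the jar's mask changed, and the brush area also differed a little. I think this is the arm's shadow or the arm partly hiding them, since the tool never went near any of the three.

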